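# Roll the sample canisters into the magazine and lock it

## Robot

A 7-joint arm with a two-finger parallel gripper is mounted at the origin on a cart in front of the work surface, level with it; the furniture and walls round the work are solid. World frame = base frame: x ahead of the robot, y to its left, z up, the work surface at z = 0. Lengths are in mm, angles in rad, forces in N, time in s.
With the tool pointing down it reaches from about 425 to 875 mm from the base axis. Payload 4.7 kg.
Tool frame: the origin (TCP) lies between the finger pads; the fingertips stand 19 mm ahead of it and the grasp point (between the pads) is the TCP; z points along the fingers, y is the line along which they close (so a half turn about z gives the same grasp; the last joint's range is limited). The gripper opens to 85 mm and grips with 20 to 120 N. Pads are 22 mm wide; open, the fingers measure 114 mm over their backs; the gripper's body (76 mm by 85 mm) begins 54 mm behind the grasp point. The pads swing forward as they close: fully open they stand 13 mm farther back than shut.
Start: joints at [-1.202, 0.321, -0.07, 1.45, 0.023, 1.371, -0.057], TCP at [225.838, 609.524, 250.349] pointing down, gripper open.
Joint ranges: [-2.86, 2.86], [-0.3, 2.09], [-1.38, 1.24], [0.06, 2.45], [-1.56, 4.7], [0.09, 2.05], [-2.69, 2.69]. Speed limits (rad/s): [2.57, 2.57, 3.14, 3.14, 3.14, 3.14, 3.14].

## Interface

Orientations are given as a rotation vector (axis times angle).
In Python, from workcell import bot gives the robot as it stands. The module is installed in compiled form; this text tells all that it offers.
- The arm moves only by the tool apply_moves, never from a script. Its argument "series" is a list of rows, each a list of 5 numbers: the finger opening in m, from 0 to 0.0854, then the shift along the world's x, y, z in m, then the turn about the world's z in degrees. A call has 1 to 12 rows; each row shifts and turns the commanded pose from where the row before left it; what a row does not reach is not made up. A row lasts 1/12 s, in which the tool goes at most 41.7 mm and 7.16 degrees, less where a joint would pass 70% of its speed; a pose out of reach is approached as far as the arm can. A call with a gripper value outside its range is refused whole. The fingers move at their own pace and stop on an object; "grip_force" is the grip in N (left out, the last holds). Time passes only in rows, so rows that do not move let the fingers close. It gives the time, the measured TCP pose, the force, the opening and the grip force at its end, in the units of the state.
- bot.read_state(): the state, without advancing time (a new reading comes with each control period).
- bot.camera(name): name is "scene" or "top" or "wrist"; returns a dict with "color" (400x640x3 uint8, red, green, blue), "mtx" (3x3 intrinsics, pixels), "R" (3x3) and "t" (3): a world point X has camera coordinates R X + t. Camera axes: x right, y down, z forward; pixel columns grow to the right and rows downward; lengths in mm; the calibration is good to about 2 mm. A picture is of the moment at which its call begins. There is no depth.
- bot.sign_off(): hands the job in; it is judged then, once.
The state is a dict: "time_s": time; "joint_positions": joint angles; "qvel": joint speeds; "effort": joint torques, N m; "ee_pos": TCP position; "ee_rot": TCP orientation; "wrist_force": force on the tool from outside, world axes, zero at the start; "ft_torque": the same for the moment, N m; "gripper_width": finger opening in mm; "grip_force": force on a finger pad.
Only numpy, scipy, OpenCV 4.12 (cv2) and the standard library are available. Lean on these libraries where they do the work, as an engineer would, in place of code of your own. Each camera call takes 0.05 s, during which the arm holds its last target. There are 200 camera calls.

## Task

Move the sample canisters from the grey cradle onto the loading end of the metal track (the part before the dark cross line), lying across it so that they can roll, and use the black paddle, not the fingers, to roll them gently along the track until all are inside the clear-topped magazine; do it in two rounds if they do not all fit. With all of them inside, swing the hasp fully shut across the mouth over its staple, and only then push the locking pin all the way down through the staple. The paddle must end up standing upright in the middle of its cork mat, and other things on the bench must be left alone.

Things in the scene. Friction and masses are not known exactly. Their poses are not given: they have to be found in the camera images.
- track: fixed straight metal track, 500 mm long, magazine at its +x end. x axis: rolling direction, z up; origin under its middle, on the bench. Floor top z 12 mm, x -250 to +250. Channel 82 mm wide (y -41 to +41) between 6 mm walls 24 mm high; 45 deg guides on them at x -250 to -70 rise to z 37 mm, y +/-55. At the open end (x -250 to -246) a 5 mm lip; the paddle is brought in over it
- mouth (a point): centre of the magazine's mouth, 18 mm above the track floor, at track x +80 mm. Inside, the end wall is at x +244 mm (room for four canisters in a row); the walls are 58 mm high; a clear cover (underside z 58, top z 61 mm) covers x +95 to +250 mm
- cradle: fixed grey plastic cradle, base plate 320 x 70 x 8 mm, origin under its centre on the bench; five seats in a row at x -128, -64, 0, +64, +128 mm. Each seat is two low ribs along y (top z 14 mm, 10 to 16 mm either side of the seat's middle) that hold a canister along the cradle's y, its centre 29 mm above the bench
- canister_1: polished metal sample canister, plain cylinder 36 mm in diameter, 76 mm long, slippery, with a dark band near one end, 120 g. Origin at its centre; its y axis runs along the cylinder. Starts lying in one of the cradle's seats; may be absent. Rolls, but soon stops by itself on the level. Lying on the track, its origin is 30 mm above the bench
- canister_2: polished metal sample canister, plain cylinder 36 mm in diameter, 76 mm long, slippery, with a dark band near one end, 120 g. Origin at its centre; its y axis runs along the cylinder. Starts lying in one of the cradle's seats; may be absent. Rolls, but soon stops by itself on the level. Lying on the track, its origin is 30 mm above the bench
- canister_3: polished metal sample canister, plain cylinder 36 mm in diameter, 76 mm long, slippery, with a dark band near one end, 120 g. Origin at its centre; its y axis runs along the cylinder. Starts lying in one of the cradle's seats; may be absent. Rolls, but soon stops by itself on the level. Lying on the track, its origin is 30 mm above the bench
- canister_4: polished metal sample canister, plain cylinder 36 mm in diameter, 76 mm long, slippery, with a dark band near one end, 120 g. Origin at its centre; its y axis runs along the cylinder. Starts lying in one of the cradle's seats; may be absent. Rolls, but soon stops by itself on the level. Lying on the track, its origin is 30 mm above the bench
- paddle: loose black paddle, 150 g, stands on its own. Origin at the centre of its underside, z up. Sole 60 mm (x) by 66 mm (y), 6 mm thick; at its front an upright blade, 66 mm wide (y), 34 mm high, whose pushing face is at x +30 mm; an upright handle, 14 mm (x) by 28 mm (y), centred at x -6 mm, rises to 105 mm above the underside
- paddle_grip (a point): point on the paddle's handle axis, 88 mm above the underside, a good place to grip (14 mm across in the paddle's x)
- mat: fixed square cork mat 110 x 110 mm, 3 mm thick, where the paddle stands; origin under its centre
- hasp (a joint): hasp angle, rad: 0 = shut across the mouth (stop), 1.57 = pointing back along the track beside the -y wall, 1.9 = fully open. Steel strap, z 26 to 48 mm above the bench, 4 mm thick, 128 mm long, on a vertical hinge axis at track x +72, y -54 mm; shut it points to track +y, it opens towards track -x. Friction about 0.04 N m; stays where left
- hasp_knob (a point): centre of the top of the upright round knob on the hasp strap, 14 mm in diameter, standing from the strap (z 48 mm) up to z 88 mm; it is 52 mm from the hinge axis
- pin (a joint): locking pin travel in m: 0 = fully up, 0.030 = fully pushed down through the staple (its stop). Slides vertically in a guide, held by friction of about 2 N
- pin_head (a point): centre of the top of the pin's round black head, 24 mm in diameter, 10 mm thick; z 108 mm when up, 78 mm when down, at track x +60 mm, y +54 mm
- tape_roll: bystander: roll of tape, 81 mm across, 25 mm high
- beaker_pe: bystander: small white plastic beaker, 47 mm high
- bottle_small: bystander: small reagent bottle, 82 mm high, among the bottles at the back
- loading_line (a point): middle of the dark 5 mm wide line across the track floor, at track x -50 mm. The loading end lies before it (x -246 to -50 mm)
- staple (a point): middle of the staple loop (z 36 mm, track x +60, y +54 mm), on the +y side of the mouth. Above it stands the pin's guide block: top z 68 mm, track x +49 to +81, y +46 to +66 mm
- canister_5: polished metal sample canister, plain cylinder 36 mm in diameter, 76 mm long, slippery, with a dark band near one end, 120 g. Origin at its centre; its y axis runs along the cylinder. Starts lying in one of the cradle's seats; may be absent. Rolls, but soon stops by itself on the level. Lying on the track, its origin is 30 mm above the bench
Mind the look-alikes: they are no part of the job. What is shaped like the canister_4 but purple is not meant.

How it is judged:
By the outcome, as a careful person would: the job done as asked, in the order asked, and still so for the second after the job is handed in, with the robot touching nothing.
Of canister_1, canister_2, canister_3, canister_4, canister_5 only 3 to 4 are there at a start; the rules pass over those that are not, and their reading is None.
At some moment in a run one of paddle, canister_1, canister_2, canister_3, canister_4, canister_5 may be knocked a few centimetres aside while the robot is not near it.
It also fails if it takes over 210 s, if anything falls off the work surface, if the arm or the gripper's body presses on something with over 40 N, if the wrist force passes 120 N, or if a joint passes its speed limit or range.

## Working session

There is one attempt and no reset: what is moved stays moved. The work goes in short steps, Python scripts to look and compute and a tool call to move; the robot and the scene stay as the last step left them, time stands still between calls to the robot, and variables do not carry over. Pictures are saved under pics/ and viewed, at most 14 in all, crops included, and the job is handed in when it is done.

Besides the shell and the picture viewer there is one more tool, called after "Request:" in YAML: its name, and indented under it one key for each argument. apply_moves: Moves the arm, as the interface text tells. Its arguments: {"type":"object","properties":{"series":{"type":"array"},"grip_force":{"type":"number"}},"required":["series"]}

```bash
mkdir -p pics; cat > h.py <<'E'
import numpy as np, cv2
from workcell import bot
def snap(n,f):
    c=bot.camera(n); np.savez('pics/'+f+'.npz',**{k:np.array(v) for k,v in c.items()})
    cv2.imwrite('pics/'+f+'.png',c['color'][:,:,::-1]); return c
def load(f): return np.load('pics/'+f+'.npz')
def px2w(c,u,v,z):
    d=np.linalg.inv(c['mtx'])@np.array([u,v,1.]); R=c['R'];o=-R.T@c['t'];w=R.T@d
    return o+w*(z-o[2])/w[2]
def w2px(c,X):
    p=c['mtx']@(c['R']@np.array(X,float)+c['t']); return p[:2]/p[2]
def crop(f,x0,y0,x1,y1,s,out):
    im=cv2.imread('pics/'+f+'.png')[y0:y1,x0:x1]; cv2.imwrite('pics/'+out+'.png',cv2.resize(im,None,fx=s,fy=s,interpolation=cv2.INTER_CUBIC))
E
python3 -c "
from h import *
for n in ['scene','top','wrist']:
    c=snap(n,n+'0'); print(n,(-c['R'].T@c['t']).round(),c['mtx'][0,0])
s=bot.read_state();print({k:np.round(v,3) for k,v in s.items()})"
```

```text
scene [  -13. -1031.   798.] 499.8211998674645
top [ 447. -120. 1394.] 416.155283016565
wrist [158. 634. 372.] 351.5531925821771
{'time_s': np.float64(0.15), 'joint_positions': array([-1.202,  0.322, -0.07 ,  1.451,  0.023,  1.371, -0.057]), 'qvel': array([ 0.   , -0.003, -0.001, -0.002, -0.   ,  0.001,  0.001]), 'effort': array([ 1.0000e-03, -4.9410e+01, -3.8200e-01, -3.1469e+01,  1.3000e-02,
        8.0000e-03,  0.0000e+00]), 'ee_pos': array([225.729, 609.127, 249.475]), 'ee_rot': array([-5.540e-01, -3.092e+00,  2.000e-03]), 'wrist_force': array([ 0.425,  0.421, -0.782]), 'ft_torque': array([0.006, 0.001, 0.026]), 'grip_force': np.float64(0.0), 'gripper_width': np.float64(85.238)}
```

View pics/top0.png

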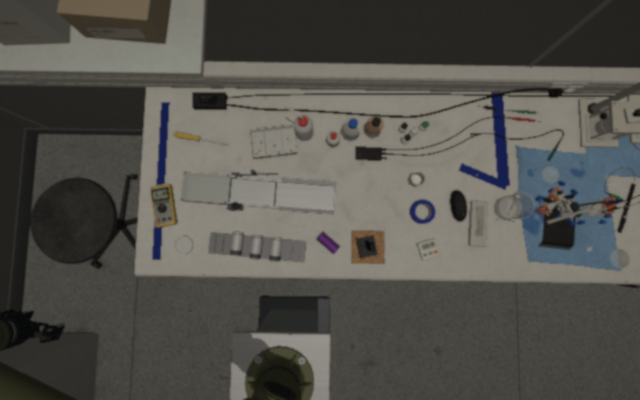

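View pics/scene0.png

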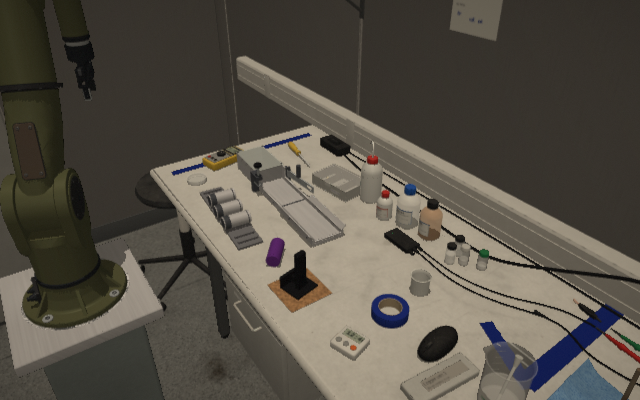

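```bash
python3 -c "
from h import *
crop('top0',170,160,400,275,3.4,'c1')
crop('scene0',170,130,360,320,3.1,'c2')"
```

```text
(no output)
```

View pics/c1.png

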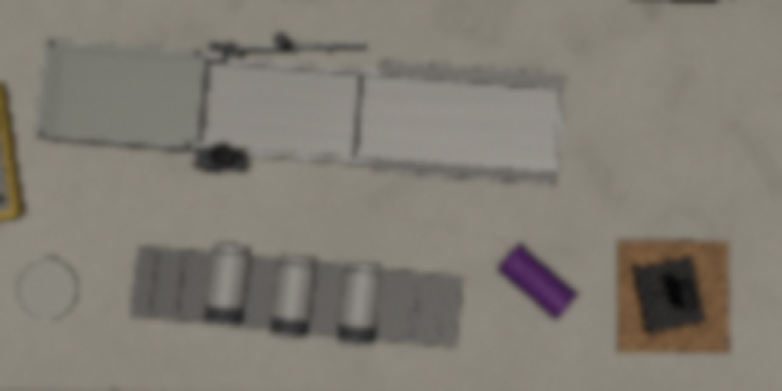

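View pics/c2.png

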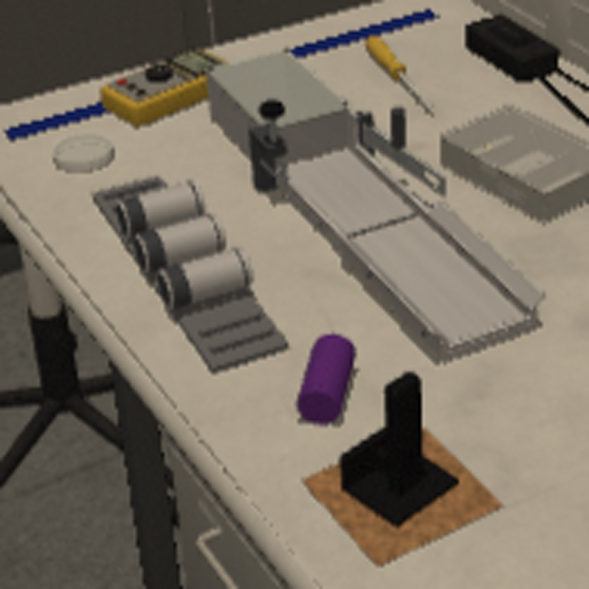

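```bash
cat > a.py <<'E'
from h import *
from scipy.optimize import least_squares
T=load('top0');S=load('scene0')
t=lambda u,v:(170+u/3.4,160+v/3.4); s=lambda u,v:(170+u/3.1,130+v/3.1)
def fit(obs,g):
    def W(p,P): c,n=np.cos(p[2]),np.sin(p[2]); return [p[0]+c*P[0]-n*P[1],p[1]+n*P[0]+c*P[1],P[2]]
    f=lambda p:np.concatenate([w2px(C,W(p,P))-q for C,q,P in obs])
    r=least_squares(f,g,loss='soft_l1',x_scale=[10,10,.1]); print(r.x[:2].round(1),np.degrees(r.x[2]).round(2),f(r.x).reshape(-1,2).round(1).tolist()); return r.x
# track
fit([(T,t(48,42),(250,-47,61)),(T,t(38,137),(250,47,61)),(T,t(360,72),(-50,-41,12)),(T,t(356,156),(-50,41,12)),
 (T,t(563,78),(-250,-55,37)),(T,t(557,182),(-250,55,37)),(T,t(221,155),(60,54,108)),
 (S,s(271,108),(60,54,108)),(S,s(352,233),(-50,41,12)),(S,s(415,213),(-50,-41,12)),(S,s(210,82),(250,47,61))],[640,100,1.5])
# cradle
fit([(T,t(138,247),(160,-35,8)),(T,t(131,316),(160,35,8)),(T,t(463,276),(-160,-35,8)),(T,t(457,347),(-160,35,8)),
 (S,s(213,370),(-160,35,8)),(S,s(287,345),(-160,-35,8)),(S,s(94,192),(160,35,8)),(S,s(160,178),(160,-35,8))],[450,100,1.5])
fit([(T,t(617,240),(55,-55,3)),(T,t(729,240),(-55,-55,3)),(T,t(729,352),(-55,55,3)),(T,t(617,352),(55,55,3)),(S,s(303,484),(55,55,3)),(S,s(380,565),(-55,55,3)),(S,s(501,506),(-55,-55,3))],[450,-200,1.57])
fit([(T,t(645,333),(30,33,37)),(T,t(633,265),(30,-33,37)),(S,s(342,457),(30,33,37)),(S,s(398,524),(-30,33,9)),(S,s(458,481),(-30,-33,9)),(S,s(403,377),(-6,0,108))],[450,-200,1.7])
for n,a in dict(c1=((228,248),(224,318)),c2=((296,260),(290,330)),c3=((362,267),(356,337))).items():
    print(n,[px2w(T,*t(*q),29).round() for q in a])
E
python3 a.py
```

```text
[605.9  77.7] 86.94 [[-1.0, -1.0], [-1.1, -0.2], [0.8, 0.5], [-0.0, 0.1], [1.2, -2.5], [0.8, 0.2], [0.7, -0.5], [-0.5, -1.9], [-3.9, 1.7], [0.6, 0.2], [-2.5, -4.9]]
[426.1  82.3] 85.26 [[0.6, -1.2], [0.0, -0.3], [0.9, -0.2], [0.5, 0.2], [-0.9, -0.5], [0.4, -0.6], [-1.3, 0.0], [-0.6, -1.3]]
[ 431.8 -283.4] 91.06 [[0.1, -0.3], [0.2, -0.4], [0.8, 0.0], [0.5, 0.1], [-1.2, -1.4], [-0.8, 0.4], [0.7, -0.6]]
[ 435.  -278.6] 102.74 [[1.5, -0.0], [0.6, -0.1], [-1.0, -0.6], [-0.3, -0.6], [0.5, -1.2], [-0.1, 0.8]]
c1 [array([470., 149.,  29.]), array([404., 150.,  29.])]
c2 [array([460.,  83.,  29.]), array([393.,  87.,  29.])]
c3 [array([454.,  19.,  29.]), array([388.,  23.,  29.])]
```

Request:
apply_moves:
  series:
    - [0.05,0.016,-0.036,0,1.5]
    - [0.05,0.016,-0.036,0,1.5]
    - [0.05,0.016,-0.036,0,1.5]
    - [0.05,0.016,-0.036,0,1.5]
    - [0.05,0.016,-0.036,0,1.5]
    - [0.05,0.016,-0.036,0,1.5]
    - [0.05,0.016,-0.036,0,1.5]
    - [0.05,0.016,-0.036,0,1.5]
    - [0.05,0.016,-0.036,0,1.5]
    - [0.05,0.016,-0.036,0,1.5]
    - [0.05,0.016,-0.036,0,0.5]
    - [0.05,0.016,-0.036,0,0]
  grip_force: 30

```text
time_s: 1.15
ee_pos: [418.1, 175.5, 250.3]
ee_rot: [0.132, 3.139, 0.001]
wrist_force: [0.4, 0.0, 0.4]
gripper_width: 50.0
grip_force: 0.0
```

Request:
apply_moves:
  series:
    - [0.05,0.009,-0.031,-0.02,0]
    - [0.05,0.009,0,-0.02,0]
    - [0.05,0,0,-0.02,0]
    - [0.05,0,0,0,0]

```text
time_s: 1.48
ee_pos: [433.7, 144.7, 186.7]
ee_rot: [-0.135, -3.133, 0.005]
wrist_force: [-1.3, -0.0, -0.5]
gripper_width: 50.2
grip_force: 0.0
```

```bash
python3 -c "
from h import *
c=snap('wrist','w1'); s=bot.read_state();print(s['ee_pos'],s['ee_rot'],s['gripper_width'])
for x in [-128,-64,0,64,128]:
    a=np.radians(85.26);print(x,w2px(c,[426.1+np.cos(a)*x,82.3+np.sin(a)*x,29]).round())"
```

```text
[434.34313018 145.71105894 188.59611965] [-0.13314345 -3.13474678  0.00344498] 50.41647252895798
-128 [ 91. 188.]
-64 [169. 187.]
0 [247. 187.]
64 [324. 187.]
128 [402. 187.]
```

View pics/w1.png

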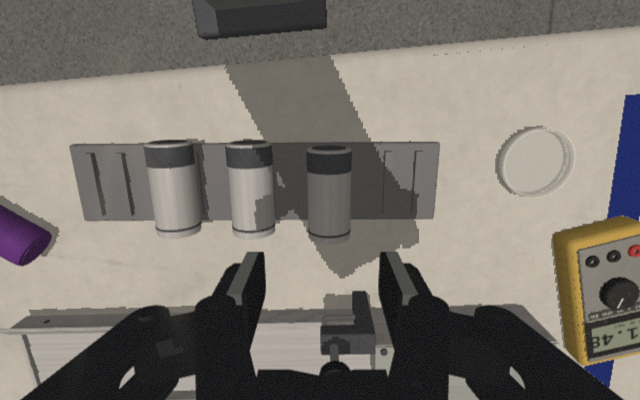

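```bash
python3 -c "
from h import *
c=load('w1')
for n,u,v0,v1 in [('c1',329,148,234),('c2',250,143,230),('c3',174,142,229)]:
    A=px2w(c,u,v0,47);B=px2w(c,u,v1,47);C=px2w(c,u,(v0+v1)/2,47);print(n,A.round(1),B.round(1),C.round(1),np.linalg.norm(A-B))
"
python3 -c "
from h import *
crop('w1',130,130,370,250,3.3,'c3')"
```

```text
c1 [397.5 152.3  47. ] [465.9 146.8  47. ] [430.5 149.7  47. ] 68.64111007647567
c2 [388.7  94.2  47. ] [457.1  84.3  47. ] [421.7  89.4  47. ] 69.08641682113779
c3 [383.2  38.   47. ] [451.1  23.9  47. ] [415.9  31.2  47. ] 69.38485125166096
```

View pics/c3.png

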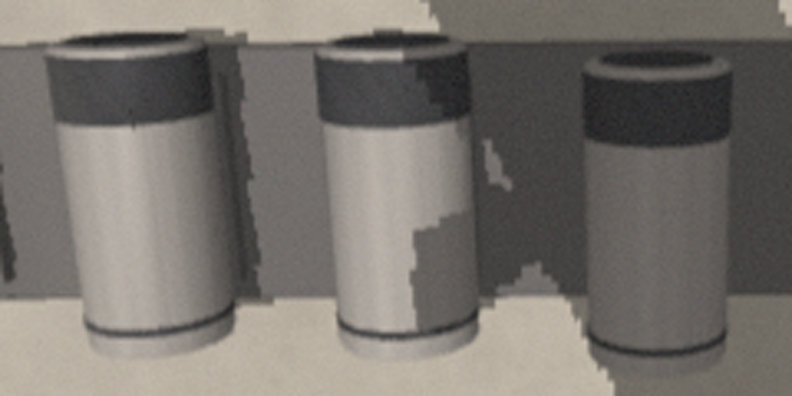

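```bash
python3 -c "
from h import *
c=load('w1');print((-c['R'].T@c['t']).round())
f=lambda u,v:(130+u/3.3,130+v/3.3)
for n,a,b in [('c1',(657,62),(655,370)),('c2',(392,42),(410,355)),('c3',(128,42),(160,352))]:
    A=px2w(c,*f(*a),29);B=px2w(c,*f(*b),47);print(n,A.round(1),B.round(1),((A+B)/2).round(1),np.linalg.norm((A-B)[:2]))
"
```

```text
[362. 151. 310.]
c1 [400.5 152.5  29. ] [472.8 145.9  47. ] [436.7 149.2  38. ] 72.62394551010512
c2 [390.3  89.4  29. ] [463.9  86.8  47. ] [427.1  88.1  38. ] 73.62559692539095
c3 [384.8  26.   29. ] [457.9  26.2  47. ] [421.4  26.1  38. ] 73.07995245245476
```

Request:
apply_moves:
  series:
    - [0.05,0.0025,0.0025,-0.038,0]
    - [0.05,0,0,-0.038,0]
    - [0.05,0,0,-0.038,0]
    - [0.05,0,0,-0.022,0]
    - [0.05,0,0,-0.02,0]
    - [0.05,0,0,0,0]
    - [0.02,0,0,0,0]
    - [0.02,0,0,0,0]
    - [0.02,0,0,0,0]
    - [0.02,0,0,0,0]
    - [0.02,0,0,0,0]
  grip_force: 30

```text
time_s: 2.45
ee_pos: [439.1, 149.5, 35.5]
ee_rot: [0.132, 3.137, 0.002]
wrist_force: [-0.5, -0.7, 0.7]
gripper_width: 34.8
grip_force: 32.1
```

Request:
apply_moves:
  series:
    - [0.02,0,0,0.015,0]
    - [0.02,0,0,0.03,0]
    - [0.02,0,0,0.035,0]
    - [0.02,0.02,-0.02,0.035,0]
    - [0.02,0.029,-0.025,0,1.8]
    - [0.02,0.029,-0.025,0,0]
    - [0.02,0.029,-0.025,0,0]
    - [0.02,0.029,-0.025,0,0]
    - [0.02,0.024,-0.02,0,0]
    - [0.02,0.005,-0.003,0,0]
    - [0.02,0,0,0,0]
    - [0.02,0,0,0,0]

```text
time_s: 3.45
ee_pos: [601.3, 7.9, 146.5]
ee_rot: [-0.083, -3.139, -0.001]
wrist_force: [-0.9, 0.5, -1.7]
gripper_width: 34.8
grip_force: 32.0
```

```bash
python3 -c "
from h import *
c=snap('wrist','w2'); s=bot.read_state();print(s['ee_pos'],s['ee_rot'],s['gripper_width'])
a=np.radians(86.94)
for P in [(-50,-41,12),(-50,41,12),(-250,41,12),(80,41,24),(60,54,108),(20,-54,88)]:
    print(P,w2px(c,[605.9+np.cos(a)*P[0]-np.sin(a)*P[1],77.7+np.sin(a)*P[0]+np.cos(a)*P[1],P[2]]).round())"
```

```text
[600.94422012   8.87668488 146.56915431] [-8.10601455e-02 -3.13933137e+00 -1.81555546e-03] 35.076557676033666
(-50, -41, 12) [347. 247.]
(-50, 41, 12) [350. 143.]
(-250, 41, 12) [ 75. 143.]
(80, 41, 24) [538. 146.]
(60, 54, 108) [608. 141.]
(20, -54, 88) [473. 319.]
```

View pics/w2.png

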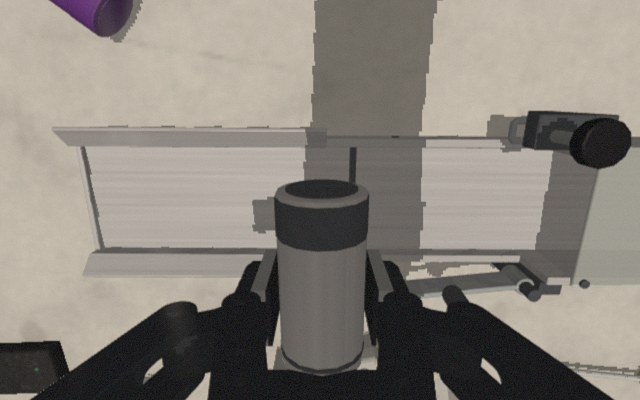

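```bash
python3 -c "
from h import *
c=load('w2')
for z in (140,144): print(px2w(c,321,192,z).round(1), px2w(c,321,205,z+18).round(1), px2w(c,322,374,z+18).round(1))
print(w2px(c,[600.9,8.9,146.5]))
for q in [(352,146),(352,248),(150,147),(150,248)]: print(px2w(c,*q,12).round(1))"
```

```text
[563.5   9.  140. ] [563.2   9.1 158. ] [631.5   5.8 158. ]
[562.4   9.1 144. ] [561.9   9.1 162. ] [627.8   6.  162. ]
[325.69983445 287.99251029]
[564.2  31.6  12. ]
[645.   29.3  12. ]
[ 557.1 -115.6   12. ]
[ 636.4 -131.    12. ]
```

Request:
apply_moves:
  series:
    - [0.02,0.0025,0,-0.03,0]
    - [0.02,0,0,-0.03,0]
    - [0.02,0,0,-0.025,0]
    - [0.02,0,0,-0.012,0]
    - [0.02,0,0,-0.006,0]
    - [0.02,0,0,-0.004,0]
    - [0.02,0,0,0,0]
    - [0.02,0,0,0,0]

```text
time_s: 4.17
ee_pos: [604.9, 7.8, 40.9]
ee_rot: [0.082, 3.139, 0.001]
wrist_force: [-0.4, -0.0, -1.1]
gripper_width: 35.1
grip_force: 32.4
```

Request:
apply_moves:
  series:
    - [0.02,-0.001,0,-0.003,0]
    - [0.02,0,0,0,0]
    - [0.02,0,0,0,0]
    - [0.02,0,0,0,0]

```text
time_s: 4.5
ee_pos: [604.4, 7.6, 37.9]
ee_rot: [0.083, 3.138, 0.001]
wrist_force: [0.5, 0.4, 3.2]
gripper_width: 34.8
grip_force: 32.6
```

Request:
apply_moves:
  series:
    - [0.037,0,0,0,0]
    - [0.039,0,0,0,0]
    - [0.042,0,0,0,0]
    - [0.046,0,0,0,0]
    - [0.046,0,0,0,0]
    - [0.046,0,0,0.02,0]
    - [0.046,0,0,0.03,0]
    - [0.046,0,0,0.03,0]
    - [0.048,0,0,0.03,0]
    - [0.048,-0.03,0.013,0,-1.8]
    - [0.048,-0.037,0.016,0,0]
    - [0.048,-0.037,0.016,0,0]

```text
time_s: 5.5
ee_pos: [498.6, 52.4, 147.0]
ee_rot: [0.135, 3.138, -0.0]
wrist_force: [-0.8, 0.4, 0.4]
gripper_width: 48.1
grip_force: 0.0
```

Request:
apply_moves:
  series:
    - [0.048,-0.037,0.016,0,0]
    - [0.048,-0.036,0.016,0,0]
    - [0.048,0,0,0,0]
    - [0.048,0,0,0,0]

```text
time_s: 5.83
ee_pos: [424.8, 85.6, 146.8]
ee_rot: [0.127, 3.139, 0.002]
wrist_force: [0.1, 0.0, 0.7]
gripper_width: 47.7
grip_force: 0.0
```

```bash
python3 -c "
from h import *
snap('scene','s3');snap('wrist','w3')
a=cv2.imread('pics/s3.png')[130:320,170:360];b=cv2.imread('pics/w3.png')
o=np.zeros((560,790,3),np.uint8); o[:380,:380]=cv2.resize(a,(380,380)); o[:250,390:790]=cv2.resize(b,(400,250))
cv2.imwrite('pics/m3.png',o); s=bot.read_state();print(s['ee_pos'],s['ee_rot'])"
```

```text
[427.28860308  84.27963162 147.26328161] [1.32783265e-01 3.13715744e+00 8.45416111e-04]
```

View pics/m3.png

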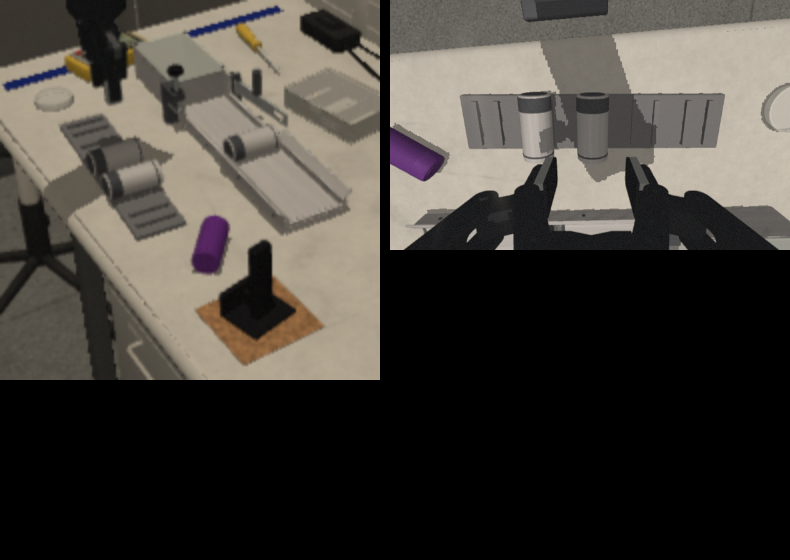

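Request:
apply_moves:
  series:
    - [0.048,0,0,-0.035,0]
    - [0.048,0,0,-0.035,0]
    - [0.048,0,0,-0.022,0]
    - [0.048,0,0,-0.012,0]
    - [0.048,0,0,-0.008,0]
    - [0.048,0,0,0,0]
    - [0.02,0,0,0,0]
    - [0.02,0,0,0,0]
    - [0.02,0,0,0,0]
    - [0.02,0,0,0,0]

```text
time_s: 6.77
ee_pos: [426.9, 84.6, 35.5]
ee_rot: [0.132, 3.138, 0.001]
wrist_force: [-0.5, 0.3, -1.5]
gripper_width: 34.8
grip_force: 31.1
```

Request:
apply_moves:
  series:
    - [0.02,0,0,0.015,0]
    - [0.02,0,0,0.03,0]
    - [0.02,0,0,0.035,0]
    - [0.02,0.02,-0.014,0.035,0]
    - [0.02,0.033,-0.028,0,1.8]
    - [0.02,0.033,-0.028,0,0]
    - [0.02,0.033,-0.028,0,0]
    - [0.02,0.033,-0.028,0,0]
    - [0.02,0.021,-0.005,0,0]
    - [0.02,0,0,0,0]
    - [0.02,0,0,0,0]

```text
time_s: 7.68
ee_pos: [594.2, -42.6, 148.7]
ee_rot: [-0.085, -3.14, 0.001]
wrist_force: [-0.7, 0.2, -1.4]
gripper_width: 35.2
grip_force: 31.2
```

```bash
python3 -c "
from h import *
c=snap('wrist','w4'); s=bot.read_state();print(s['ee_pos'],s['ee_rot'],s['gripper_width'])"
```

```text
[593.32938425 -41.65554969 148.58156931] [-8.28178006e-02 -3.13906661e+00 -3.51361415e-04] 34.68361856668954
```

View pics/w4.png

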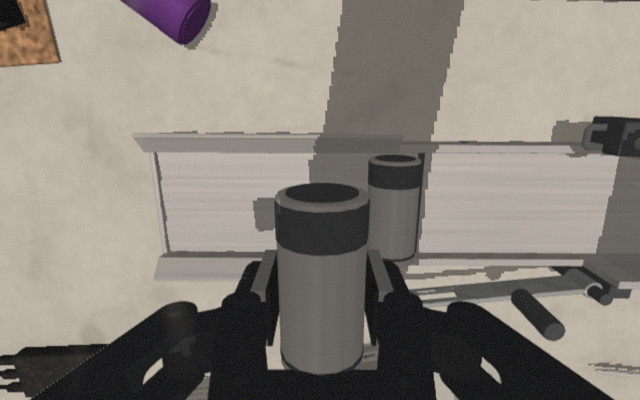

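Request:
apply_moves:
  series:
    - [0.02,0.007,-0.006,-0.03,0]
    - [0.02,0,0,-0.03,0]
    - [0.02,0,0,-0.025,0]
    - [0.02,0,0,-0.012,0]
    - [0.02,0,0,-0.007,0]
    - [0.02,0,0,-0.004,0]
    - [0.02,0,0,0,0]
    - [0.02,0,0,0,0]

```text
time_s: 8.4
ee_pos: [601.8, -47.8, 42.3]
ee_rot: [0.082, 3.138, 0.001]
wrist_force: [-0.8, -0.2, -1.9]
gripper_width: 35.0
grip_force: 31.3
```

Request:
apply_moves:
  series:
    - [0.02,-0.0005,0,-0.004,0]
    - [0.02,0,0,0,0]
    - [0.02,0,0,0,0]
    - [0.037,0,0,0,0]
    - [0.039,0,0,0,0]
    - [0.042,0,0,0,0]
    - [0.044,0,0,0,0]
    - [0.044,0,0,0.02,0]
    - [0.044,0,0,0.03,0]
    - [0.044,0,0,0.03,0]
    - [0.048,0,0,0.03,0]

```text
time_s: 9.32
ee_pos: [600.2, -48.2, 148.0]
ee_rot: [-0.083, -3.14, 0.0]
wrist_force: [0.3, 0.3, 0.3]
gripper_width: 47.8
grip_force: 0.0
```

Request:
apply_moves:
  series:
    - [0.048,-0.03,0.012,0,-1.8]
    - [0.048,-0.037,0.014,0,0]
    - [0.048,-0.037,0.014,0,0]
    - [0.048,-0.037,0.014,0,0]
    - [0.048,-0.039,0.0145,0,0]
    - [0.048,0,0,0,0]
    - [0.048,0,0,0,0]
    - [0.048,0,0,0,0]

```text
time_s: 9.98
ee_pos: [421.3, 20.5, 147.7]
ee_rot: [0.132, 3.137, 0.002]
wrist_force: [0.6, -0.3, 0.6]
gripper_width: 47.8
grip_force: 0.0
```

```bash
python3 -c "
from h import *
snap('scene','s5');snap('wrist','w5')
a=cv2.imread('pics/s5.png')[130:320,170:360];b=cv2.imread('pics/w5.png')
o=np.zeros((380,790,3),np.uint8); o[:380,:380]=cv2.resize(a,(380,380)); o[:250,390:790]=cv2.resize(b,(400,250))
cv2.imwrite('pics/m5.png',o); s=bot.read_state();print(s['ee_pos'],s['ee_rot'])"
```

```text
[421.88111799  19.96237057 147.45358446] [ 1.34336112e-01  3.13728605e+00 -4.43629491e-04]
```

View pics/m5.png

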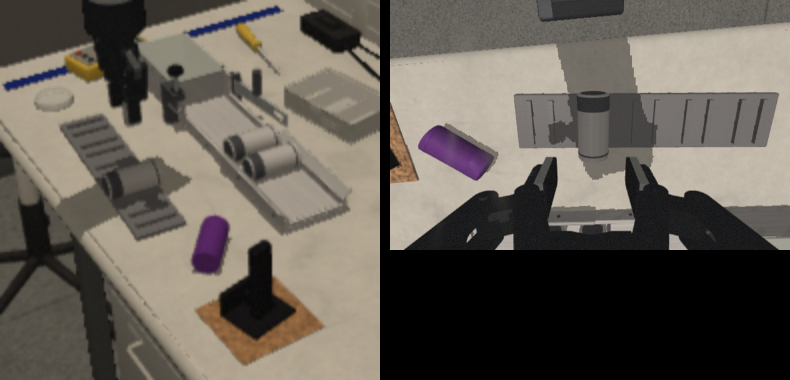

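Request:
apply_moves:
  series:
    - [0.048,0,0.001,-0.035,0]
    - [0.048,0,0,-0.035,0]
    - [0.048,0,0,-0.022,0]
    - [0.048,0,0,-0.012,0]
    - [0.048,0,0,-0.008,0]
    - [0.048,0,0,0,0]
    - [0.02,0,0,0,0]
    - [0.02,0,0,0,0]
    - [0.02,0,0,0,0]
    - [0.02,0,0,0,0]

```text
time_s: 10.92
ee_pos: [421.2, 21.6, 35.7]
ee_rot: [0.132, 3.137, 0.001]
wrist_force: [0.3, -0.3, -1.5]
gripper_width: 34.8
grip_force: 31.0
```

Request:
apply_moves:
  series:
    - [0.02,0,0,0.015,0]
    - [0.02,0,0,0.03,0]
    - [0.02,0,0,0.035,0]
    - [0.02,0.02,-0.014,0.035,0]
    - [0.02,0.033,-0.023,0,1.8]
    - [0.02,0.033,-0.023,0,0]
    - [0.02,0.033,-0.023,0,0]
    - [0.02,0.033,-0.023,0,0]
    - [0.02,0.021,-0.013,0,0]
    - [0.02,0,0,0,0]
    - [0.02,0,0,0,0]
    - [0.02,0,0,0,0]

```text
time_s: 11.92
ee_pos: [592.3, -96.7, 148.9]
ee_rot: [-0.083, -3.139, -0.001]
wrist_force: [-0.6, 0.4, -1.1]
gripper_width: 35.2
grip_force: 31.1
```

```bash
python3 -c "
from h import *
c=snap('wrist','w6');snap('top','t6'); s=bot.read_state();print(s['ee_pos'],s['ee_rot'],s['gripper_width'])"
```

```text
[592.17511804 -95.98139701 149.21466416] [-8.10861712e-02 -3.14019129e+00 -2.33776420e-03] 35.095731342948135
```

View pics/w6.png

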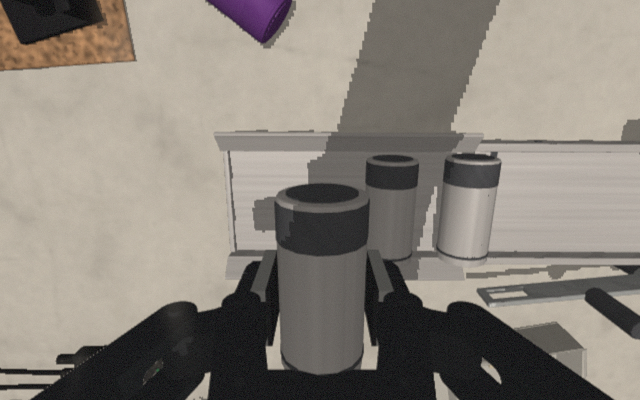

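Request:
apply_moves:
  series:
    - [0.02,0.005,-0.0075,-0.03,0]
    - [0.02,0,0,-0.03,0]
    - [0.02,0,0,-0.025,0]
    - [0.02,0,0,-0.012,0]
    - [0.02,0,0,-0.007,0]
    - [0.02,0,0,-0.005,0]
    - [0.02,0,0,0,0]
    - [0.02,0,0,0,0]

```text
time_s: 12.68
ee_pos: [598.6, -104.6, 41.3]
ee_rot: [0.083, 3.139, 0.001]
wrist_force: [-0.4, 0.2, 0.1]
gripper_width: 34.9
grip_force: 31.2
```

Request:
apply_moves:
  series:
    - [0.02,-0.0005,0,-0.0035,0]
    - [0.02,0,0,0,0]
    - [0.02,0,0,0,0]
    - [0.037,0,0,0,0]
    - [0.039,0,0,0,0]
    - [0.042,0,0,0,0]
    - [0.044,0,0,0,0]
    - [0.044,0,0,0.02,0]
    - [0.044,0,0,0.03,0]
    - [0.044,0,0,0.03,0]
    - [0.048,0,0,0.03,0]

```text
time_s: 13.6
ee_pos: [597.2, -104.8, 147.7]
ee_rot: [-0.083, -3.14, 0.0]
wrist_force: [0.0, -0.6, -0.2]
gripper_width: 48.1
grip_force: 0.0
```

Request:
apply_moves:
  series:
    - [0.05,-0.025,-0.028,0.01,5]
    - [0.05,-0.027,-0.03,0.01,5]
    - [0.05,-0.027,-0.03,0.01,5]
    - [0.05,-0.027,-0.03,0,0.7]
    - [0.05,-0.027,-0.03,0,0]
    - [0.05,-0.025,-0.029,0,0]
    - [0.05,-0.004,-0.003,0,0]
    - [0.05,0,0,0,0]
    - [0.05,0,0,0,0]

```text
time_s: 14.35
ee_pos: [435.9, -284.3, 176.8]
ee_rot: [-0.346, 3.121, 0.001]
wrist_force: [1.0, 0.7, -0.6]
gripper_width: 50.2
grip_force: 0.0
```

```bash
python3 -c "
from h import *
c=snap('wrist','w7');snap('top','t7');S=snap('scene','s7'); s=bot.read_state();print(s['ee_pos'],s['ee_rot'],s['gripper_width'])
a=cv2.imread('pics/s7.png')[130:320,170:360];b=cv2.imread('pics/w7.png');t=cv2.imread('pics/t7.png')[160:275,170:400]
o=np.zeros((600,800,3),np.uint8); o[:200,:200]=cv2.resize(a,(200,200)); o[200:600,:640]=b; o[:200,210:610]=cv2.resize(t,(400,200))
cv2.imwrite('pics/m7.png',o)"
```

```text
[ 436.88540587 -283.0458014   176.46121858] [ 3.51797079e-01 -3.12178336e+00 -3.13374530e-04] 49.92929190596671
```

View pics/m7.png

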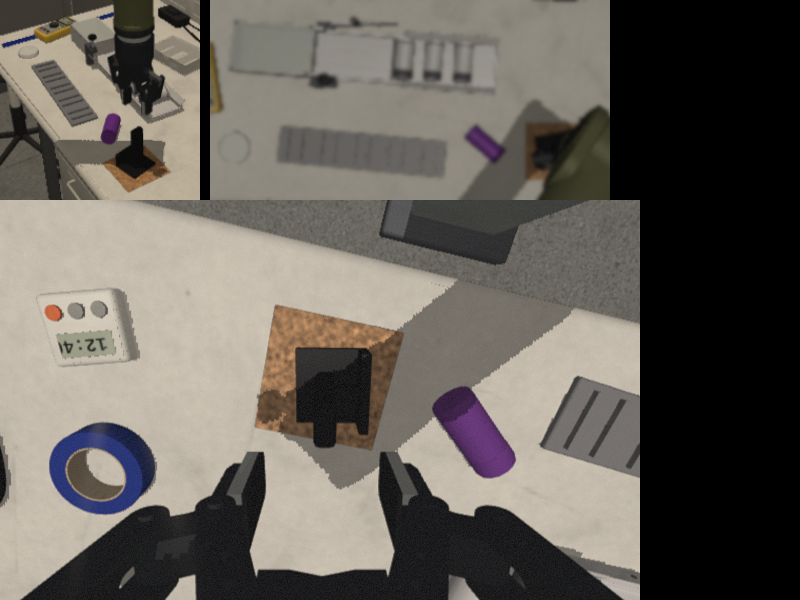

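```bash
python3 -c "
from h import *
c=load('w7');s=bot.read_state()
h=np.radians(102.9);C,N=np.cos(h),np.sin(h)
W=lambda P:[435+C*P[0]-N*P[1],-278.6+N*P[0]+C*P[1],P[2]]
for P in [(-6,0,108),(-6,-14,108),(-6,14,108),(-30,33,9),(-30,-33,9),(30,33,37),(30,-33,37)]: print(P,w2px(c,W(P)).round(1))
print(px2w(c,296,148,9),px2w(c,296,222,9),px2w(c,324,247,108))
crop('w7',270,120,400,260,4,'c7')"
```

```text
(-6, 0, 108) [322.4 227.8]
(-6, -14, 108) [322.5 249.9]
(-6, 14, 108) [322.3 204.8]
(-30, 33, 9) [292.7 147.4]
(-30, -33, 9) [294.8 222.7]
(30, 33, 37) [370.  152.2]
(30, -33, 37) [367.1 234.4]
[ 409.45100042 -312.4529179     9.        ] [ 473.00629254 -299.57863049    9.        ] [ 447.97057349 -280.85533467  108.        ]
```

View pics/c7.png

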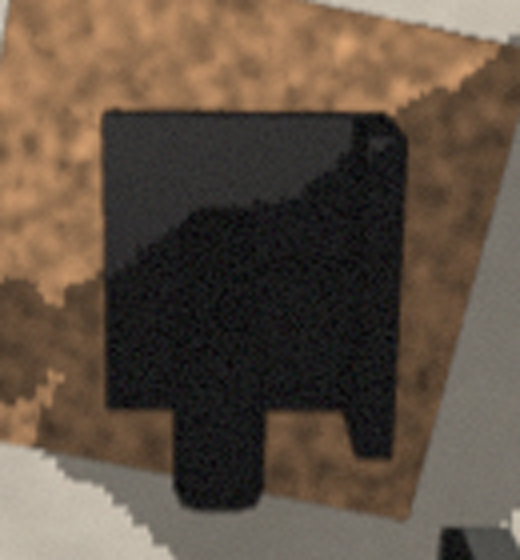

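Request:
apply_moves:
  series:
    - [0.05,-0.0015,0,-0.03,0]
    - [0.05,0,0,-0.03,0]
    - [0.05,0,0,-0.015,0]
    - [0.05,0,0,-0.009,0]
    - [0.05,0,0,0,0]
    - [0.05,0,0,0,0]
    - [0.005,0,0,0,0]
    - [0.005,0,0,0,0]
    - [0.005,0,0,0,0]
    - [0.005,0,0,0,0]
    - [0.005,0,0,0,0]
    - [0.005,0,0,0,0]
  grip_force: 60

```text
time_s: 15.5
ee_pos: [434.7, -284.8, 93.5]
ee_rot: [-0.347, 3.121, -0.0]
wrist_force: [0.3, 1.6, 4.8]
gripper_width: 13.5
grip_force: 60.9
```

```bash
python3 -c "
from h import *
s=bot.read_state();print(s['ee_pos'],s['gripper_width'],s['grip_force'],s['wrist_force'])"
```

```text
[ 434.69549125 -284.79900454   93.46622075] 13.467125527436957 60.85302472114563 [0.28016639 1.56808065 4.8364152 ]
```

Request:
apply_moves:
  series:
    - [0.005,0,0,0.015,0]
    - [0.005,0,0,0.03,0]
    - [0.005,0,0,0.035,0]
    - [0.005,0.02,0.013,0,-5.3]
    - [0.005,0.028,0.018,0,-5.3]
    - [0.005,0.028,0.018,0,-5.3]
    - [0.005,0.028,0.018,0,0]
    - [0.005,0.028,0.018,0,0]
    - [0.005,0.026,0.015,0,0]
    - [0.005,0,0,0,0]
    - [0.005,0,0,0,0]
    - [0.005,0,0,0,0]

```text
time_s: 16.5
ee_pos: [591.1, -185.3, 171.8]
ee_rot: [-0.089, -3.138, 0.001]
wrist_force: [-0.4, -0.5, -1.1]
gripper_width: 13.2
grip_force: 60.0
```

```bash
python3 -c "
from h import *
c=snap('wrist','w8');snap('top','t8');snap('scene','s8'); s=bot.read_state();print(s['ee_pos'],s['ee_rot'],s['gripper_width'])
crop('s8',200,120,380,300,2,'s8c')
b=cv2.imread('pics/w8.png'); o=np.zeros((400,800,3),np.uint8); o[:,360:800]=b[:,100:540]; o[:360,:360]=cv2.imread('pics/s8c.png'); cv2.imwrite('pics/m8.png',o)"
```

```text
[ 590.82281887 -186.04714871  172.63739869] [-9.22884092e-02 -3.13992052e+00 -7.94979786e-05] 13.335760212188303
```

View pics/m8.png

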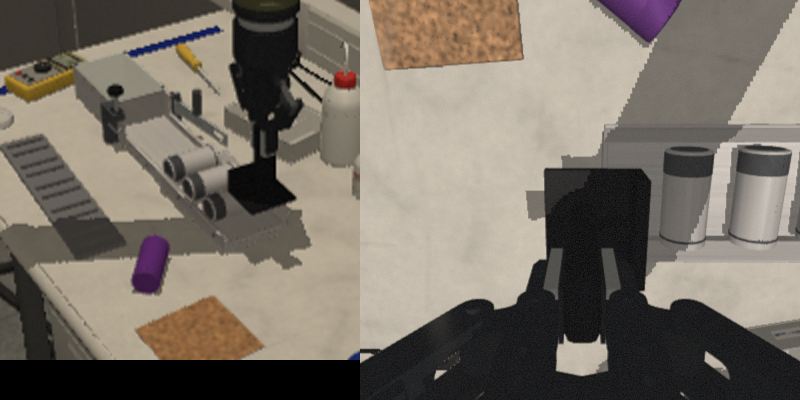

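```bash
python3 -c "
from h import *
c=load('w8');h=np.radians(86.63);t=np.array([590.8,-186.05])
for q,z in [((285,168),88),((381,170),116),((390,182),116)]:
    p=px2w(c,*q,z)[:2];d=p-t;print(p.round(1),'rel handle TCP: along',(d@[np.cos(h),np.sin(h)]).round(1),'side',(d@[-np.sin(h),np.cos(h)]).round(1))
# where is c3? 
for q in [(100+328,155),(100+328,245)]: print(px2w(c,*q,30).round(1))"
```

```text
[ 557.8 -206. ] rel handle TCP: along -21.8 side 31.8
[ 556.4 -153.3] rel handle TCP: along 30.7 side 36.3
[ 563.  -148.7] rel handle TCP: along 35.7 side 29.9
[ 564.9 -104.    30. ]
[ 638.8 -101.8   30. ]
```

Request:
apply_moves:
  series:
    - [0.005,0.0026,0,-0.02,0.3]
    - [0.005,0,0,-0.02,0]
    - [0.005,0,0,-0.015,0]
    - [0.005,0,0,-0.007,0]
    - [0.005,0,0,0,0]
    - [0.005,0,0,0,0]
    - [0.005,0,0,0,0]

```text
time_s: 17.23
ee_pos: [595.2, -185.3, 111.9]
ee_rot: [0.081, 3.138, -0.0]
wrist_force: [-0.1, 0.5, -1.1]
gripper_width: 12.9
grip_force: 60.0
```

Request:
apply_moves:
  series:
    - [0.005,0,0.005,0,0]
    - [0.005,0,0.005,0,0]
    - [0.005,0,0.004,0,0]
    - [0.005,0,0.003,0,0]
    - [0.005,0,0.003,0,0]
    - [0.005,0,0.003,0,0]
    - [0.005,0.0002,0.004,0,0]
    - [0.005,0.0002,0.004,0,0]
    - [0.005,0.0002,0.004,0,0]
    - [0.005,0.0002,0.004,0,0]
    - [0.005,0.0002,0.004,0,0]
    - [0.005,0.0002,0.004,0,0]

```text
time_s: 18.23
ee_pos: [595.8, -137.3, 110.6]
ee_rot: [0.08, 3.141, -0.0]
wrist_force: [-0.9, 0.1, -1.8]
gripper_width: 13.1
grip_force: 60.0
```

Request:
apply_moves:
  series:
    - [0.005,0.0002,0.004,0,0]
    - [0.005,0.0002,0.004,0,0]
    - [0.005,0.0002,0.004,0,0]
    - [0.005,0.0002,0.004,-0.001,0]
    - [0.005,0.0002,0.004,-0.001,0]
    - [0.005,0.0002,0.004,-0.001,0]
    - [0.005,0.0002,0.004,-0.001,0]
    - [0.005,0.0002,0.004,0,0]
    - [0.005,0.0002,0.004,0,0]
    - [0.005,0.0002,0.004,0,0]
    - [0.005,0.0002,0.004,0,0]
    - [0.005,0.0002,0.004,0,0]

```text
time_s: 19.23
ee_pos: [598.3, -89.3, 106.7]
ee_rot: [0.08, 3.14, 0.0]
wrist_force: [0.4, -0.2, -1.4]
gripper_width: 13.2
grip_force: 59.9
```

```bash
cat > tr.py <<'E'
from h import *
import sys
s=bot.read_state();a=np.radians(87.);d=np.array(s['ee_pos'][:2])-[607.3,80.3]
print('TCP',s['ee_pos'].round(1),'track x',(d@[np.cos(a),np.sin(a)]).round(1),'y',(d@[-np.sin(a),np.cos(a)]).round(1),'F',s['wrist_force'].round(1),'w',round(float(s['gripper_width']),1))
w=-s['ee_rot'] if s['ee_rot'][1]<0 else s['ee_rot'];w=w/np.linalg.norm(w);print('yaw',np.degrees(np.arctan2(2*w[1]**2-1,2*w[0]*w[1])).round(2))
if len(sys.argv)>1:
    # rectified brightness of the track floor along x (top camera), z=48 plane of canister tops
    for n in ('top','scene'):
        c=snap(n,n[0]+sys.argv[1]); W=lambda x,y,z:[607.3+np.cos(a)*x-np.sin(a)*y,80.3+np.sin(a)*x+np.cos(a)*y,z]
        src=np.array([w2px(c,W(x,y,30)) for x,y in ((-260,60),(260,60),(260,-60),(-260,-60))],np.float32)
        H=cv2.getPerspectiveTransform(src,np.array([[0,0],[520,0],[520,120],[0,120]],np.float32))
        g=cv2.warpPerspective(cv2.cvtColor(c['color'],cv2.COLOR_RGB2GRAY),H,(520,120)).astype(float)
        np.save('pics/rect_%s%s.npy'%(n,sys.argv[1]),g)
        for nm,r in (('bandY+',slice(27,42)),('mid',slice(55,65))):
            print(n,nm,' '.join('%d:%d'%(x,g[r,x+260:x+268].mean()) for x in range(-250,250,8)))
E
python3 tr.py 9
```

```text
TCP [598.3 -89.3 106.7] track x -169.8 y 0.1 F [ 0.4 -0.2 -1.4] w 13.2
yaw 87.07
top bandY+ -250:138 -242:149 -234:149 -226:149 -218:149 -210:149 -202:141 -194:84 -186:52 -178:47 -170:49 -162:53 -154:55 -146:56 -138:57 -130:57 -122:58 -114:57 -106:57 -98:55 -90:53 -82:50 -74:46 -66:45 -58:58 -50:73 -42:74 -34:75 -26:123 -18:144 -10:144 -2:143 6:143 14:142 22:142 30:142 38:142 46:142 54:142 62:142 70:141 78:141 86:135 94:104 102:120 110:128 118:128 126:127 134:127 142:127 150:127 158:126 166:126 174:126 182:126 190:126 198:126 206:125 214:125 222:125 230:123 238:119 246:117
top mid -250:141 -242:139 -234:123 -226:97 -218:72 -210:62 -202:57 -194:66 -186:72 -178:65 -170:54 -162:55 -154:56 -146:57 -138:58 -130:57 -122:57 -114:56 -106:55 -98:53 -90:50 -82:47 -74:47 -66:75 -58:109 -50:132 -42:132 -34:120 -26:133 -18:142 -10:142 -2:141 6:141 14:140 22:140 30:140 38:140 46:140 54:140 62:140 70:140 78:140 86:136 94:107 102:119 110:126 118:127 126:127 134:126 142:126 150:126 158:126 166:126 174:126 182:126 190:125 198:125 206:125 214:125 222:124 230:123 238:118 246:118
scene bandY+ -250:156 -2
[... 242 characters left out ...]
55 14:155 22:155 30:155 38:156 46:156 54:156 62:143 70:99 78:85 86:74 94:59 102:51 110:46 118:56 126:63 134:66 142:64 150:77 158:102 166:105 174:111 182:114 190:114 198:112 206:110 214:112 222:113 230:113 238:110 246:111
scene mid -250:146 -242:94 -234:86 -226:86 -218:82 -210:34 -202:11 -194:9 -186:10 -178:10 -170:10 -162:10 -154:11 -146:9 -138:11 -130:11 -122:11 -114:24 -106:78 -98:86 -90:82 -82:90 -74:96 -66:137 -58:151 -50:137 -42:141 -34:152 -26:156 -18:152 -10:151 -2:153 6:153 14:153 22:154 30:155 38:155 46:156 54:156 62:135 70:92 78:86 86:87 94:86 102:87 110:87 118:87 126:87 134:89 142:121 150:136 158:95 166:25 174:17 182:18 190:27 198:95 206:137 214:139 222:139 230:139 238:139 246:139
```

Request:
apply_moves:
  series:
    - [0.005,0.0002,0.004,0,0]
    - [0.005,0.0002,0.004,0,0]
    - [0.005,0.0002,0.004,0,0]
    - [0.005,0.0002,0.004,0,0]
    - [0.005,0.0002,0.004,0,0]
    - [0.005,0.0002,0.004,0,0]
    - [0.005,0.0002,0.004,0,0]
    - [0.005,0.0002,0.004,0,0]
    - [0.005,0.0002,0.004,0,0]
    - [0.005,0.0002,0.004,0,0]
    - [0.005,0.0002,0.004,0,0]
    - [0.005,0.0002,0.004,0,0]

```text
time_s: 20.33
ee_pos: [600.6, -41.3, 106.6]
ee_rot: [0.08, 3.141, 0.0]
wrist_force: [-0.1, -0.2, -2.3]
gripper_width: 12.8
grip_force: 59.9
```

Request:
apply_moves:
  series:
    - [0.005,0.0002,0.004,0,0]
    - [0.005,0.0002,0.004,0,0]
    - [0.005,0.0002,0.004,0,0]
    - [0.005,0.0002,0.004,0,0]
    - [0.005,0.0002,0.004,0,0]
    - [0.005,0.0002,0.004,0,0]
    - [0.005,0.0002,0.004,0,0]
    - [0.005,0.0002,0.004,0,0]
    - [0.005,0.0002,0.004,0,0]
    - [0.005,0.0002,0.004,0,0]
    - [0.005,0.0002,0.004,0,0]
    - [0.005,0.0002,0.004,0,0]

```text
time_s: 21.33
ee_pos: [603.0, 6.7, 106.6]
ee_rot: [0.08, 3.141, 0.0]
wrist_force: [0.0, -0.1, -2.0]
gripper_width: 13.3
grip_force: 59.9
```

```bash
python3 tr.py 10 | grep -v mid
```

```text
TCP [603.    6.7 106.6] track x -73.7 y 0.4 F [ 0.  -0.1 -2. ] w 13.3
yaw 87.07
top bandY+ -250:139 -242:149 -234:150 -226:150 -218:150 -210:150 -202:150 -194:150 -186:150 -178:150 -170:150 -162:150 -154:150 -146:150 -138:150 -130:150 -122:150 -114:149 -106:138 -98:78 -90:41 -82:23 -74:24 -66:31 -58:43 -50:45 -42:48 -34:52 -26:54 -18:56 -10:57 -2:57 6:58 14:58 22:57 30:56 38:54 46:51 54:47 62:56 70:118 78:141 86:136 94:105 102:121 110:128 118:129 126:128 134:128 142:128 150:128 158:127 166:127 174:127 182:127 190:127 198:127 206:126 214:126 222:126 230:124 238:119 246:118
scene bandY+ -250:154 -242:154 -234:154 -226:154 -218:154 -210:155 -202:155 -194:155 -186:156 -178:156 -170:157 -162:157 -154:157 -146:157 -138:158 -130:152 -122:92 -114:26 -106:17 -98:11 -90:10 -82:10 -74:9 -66:9 -58:11 -50:10 -42:12 -34:21 -26:35 -18:42 -10:45 -2:51 6:58 14:64 22:68 30:69 38:78 46:77 54:69 62:68 70:70 78:78 86:71 94:57 102:50 110:46 118:55 126:62 134:64 142:63 150:76 158:101 166:104 174:109 182:113 190:113 198:110 206:109 214:111 222:112 230:111 238:108 246:109
```

Request:
apply_moves:
  series:
    - [0.005,0.0002,0.004,0,0]
    - [0.005,0.0002,0.004,0,0]
    - [0.005,0.0002,0.004,0,0]
    - [0.005,0.0002,0.004,0,0]
    - [0.005,0.0002,0.004,0,0]
    - [0.005,0.0002,0.004,0,0]
    - [0.005,0.0002,0.004,0,0]
    - [0.005,0.0002,0.004,0,0]
    - [0.005,0.0002,0.004,0,0]
    - [0.005,0.0002,0.004,0,0]
    - [0.005,0.0002,0.004,0,0]
    - [0.005,0.0002,0.004,0,0]

```text
time_s: 22.43
ee_pos: [605.4, 54.7, 106.6]
ee_rot: [0.08, 3.141, 0.0]
wrist_force: [0.3, -0.6, -0.9]
gripper_width: 13.1
grip_force: 59.9
```

Request:
apply_moves:
  series:
    - [0.005,0.0002,0.004,0,0]
    - [0.005,0.0002,0.004,0,0]
    - [0.005,0.0002,0.004,0,0]
    - [0.005,0.0002,0.004,0,0]
    - [0.005,0.0002,0.004,0,0]
    - [0.005,0.0002,0.004,0,0]
    - [0.005,0.0002,0.004,0,0]
    - [0.005,0.0002,0.004,0,0]
    - [0.005,0.0002,0.004,0,0]
    - [0.005,0.0002,0.004,0,0]
    - [0.005,0.0002,0.004,0,0]
    - [0.005,0.0002,0.004,0,0]

```text
time_s: 23.43
ee_pos: [607.8, 102.8, 106.6]
ee_rot: [0.08, 3.14, 0.0]
wrist_force: [-0.4, -0.5, -1.7]
gripper_width: 13.0
grip_force: 59.9
```

```bash
python3 tr.py 11 | grep -v mid
```

```text
TCP [607.8 102.8 106.6] track x 22.5 y 0.6 F [-0.4 -0.5 -1.7] w 13.0
yaw 87.07
top bandY+ -250:140 -242:151 -234:152 -226:152 -218:151 -210:151 -202:152 -194:151 -186:151 -178:151 -170:151 -162:152 -154:151 -146:151 -138:152 -130:151 -122:151 -114:151 -106:151 -98:151 -90:150 -82:150 -74:150 -66:146 -58:116 -50:133 -42:148 -34:148 -26:147 -18:146 -10:132 -2:59 6:22 14:22 22:21 30:20 38:20 46:20 54:27 62:31 70:37 78:42 86:46 94:50 102:53 110:55 118:56 126:58 134:58 142:58 150:58 158:58 166:56 174:54 182:50 190:63 198:112 206:127 214:127 222:127 230:126 238:121 246:120
scene bandY+ -250:153 -242:153 -234:153 -226:152 -218:153 -210:153 -202:154 -194:154 -186:155 -178:155 -170:155 -162:156 -154:156 -146:156 -138:156 -130:156 -122:156 -114:156 -106:156 -98:156 -90:154 -82:113 -74:134 -66:154 -58:154 -50:152 -42:151 -34:138 -26:76 -18:21 -10:11 -2:9 6:10 14:8 22:10 30:9 38:10 46:10 54:11 62:21 70:33 78:44 86:45 94:39 102:35 110:35 118:48 126:53 134:50 142:48 150:72 158:97 166:99 174:104 182:110 190:112 198:109 206:108 214:110 222:111 230:110 238:107 246:108
```

Request:
apply_moves:
  series:
    - [0.005,0.0002,0.004,0,0]
    - [0.005,0.0002,0.004,0,0]
    - [0.005,0.0002,0.004,0,0]
    - [0.005,0.0002,0.004,0,0]
    - [0.005,0.0002,0.004,0,0]
    - [0.005,0.0002,0.004,0,0]
    - [0.005,0.0002,0.004,0,0]
    - [0.005,0.0002,0.004,0,0]
    - [0.005,0.0002,0.004,0,0]
    - [0.005,0.0002,0.004,0,0]
    - [0.005,0.0002,0.004,0,0]
    - [0.005,0.0002,0.004,0,0]

```text
time_s: 24.53
ee_pos: [610.2, 150.7, 106.6]
ee_rot: [0.08, 3.141, 0.0]
wrist_force: [0.3, -0.5, -2.4]
gripper_width: 13.4
grip_force: 59.9
```

Request:
apply_moves:
  series:
    - [0.005,0.0002,0.003,0,0]
    - [0.005,0,0.002,0,0]
    - [0.005,0,0.001,0,0]
    - [0.005,0,0,0,0]
    - [0.005,0,0,0,0]

```text
time_s: 24.95
ee_pos: [610.4, 156.2, 106.6]
ee_rot: [0.08, 3.141, -0.0]
wrist_force: [-0.2, -0.2, -1.5]
gripper_width: 12.9
grip_force: 59.9
```

```bash
python3 tr.py 12 | grep -v mid
```

```text
TCP [610.4 156.2 106.6] track x 75.9 y 0.9 F [-0.2 -0.2 -1.5] w 12.9
yaw 87.07
top bandY+ -250:141 -242:152 -234:153 -226:152 -218:152 -210:152 -202:152 -194:152 -186:152 -178:152 -170:152 -162:152 -154:152 -146:152 -138:152 -130:152 -122:152 -114:152 -106:151 -98:151 -90:151 -82:151 -74:151 -66:147 -58:117 -50:134 -42:149 -34:148 -26:148 -18:147 -10:147 -2:146 6:146 14:146 22:145 30:145 38:141 46:92 54:27 62:20 70:18 78:18 86:20 94:40 102:93 110:101 118:98 126:65 134:36 142:36 150:41 158:46 166:49 174:52 182:55 190:56 198:57 206:58 214:59 222:59 230:58 238:58 246:55
scene bandY+ -250:152 -242:152 -234:152 -226:152 -218:152 -210:153 -202:153 -194:153 -186:154 -178:154 -170:154 -162:155 -154:155 -146:155 -138:155 -130:156 -122:155 -114:156 -106:155 -98:155 -90:153 -82:112 -74:133 -66:153 -58:153 -50:152 -42:152 -34:151 -26:151 -18:150 -10:150 -2:150 6:150 14:147 22:99 30:34 38:11 46:9 54:11 62:9 70:9 78:9 86:14 94:22 102:28 110:31 118:44 126:51 134:48 142:40 150:52 158:90 166:98 174:103 182:107 190:107 198:104 206:103 214:105 222:106 230:106 238:105 246:108
```

Request:
apply_moves:
  series:
    - [0.005,-0.0002,-0.004,0,0]
    - [0.005,-0.0003,-0.006,0,0]
    - [0.005,-0.0005,-0.01,0,0]
    - [0.005,-0.0005,-0.01,0,0]
    - [0.005,-0.0005,-0.01,0,0]
    - [0.005,-0.0005,-0.01,0,0]
    - [0.005,-0.0005,-0.01,0,0]
    - [0.005,-0.0005,-0.01,0,0]
    - [0.005,-0.0005,-0.01,0,0]
    - [0.005,-0.0005,-0.01,0,0]
    - [0.005,-0.0005,-0.01,0,0]
    - [0.005,-0.0005,-0.01,0,0]

```text
time_s: 26.05
ee_pos: [604.8, 45.3, 106.6]
ee_rot: [0.08, 3.141, 0.0]
wrist_force: [-0.2, 0.7, -1.3]
gripper_width: 13.3
grip_force: 59.9
```

```bash
python3 tr.py 13 | grep -v mid; python3 -c "
from h import *
c=load('w7')
P=[px2w(c,u,v,3) for u,v in [(275,105),(403,131),(372,249),(256,228)]];print(np.round(P,1),np.mean(P,0),[np.linalg.norm(P[i]-P[i-1]).round(1) for i in range(4)])"
```

```text
TCP [604.8  45.3 106.6] track x -35.1 y 0.6 F [-0.2  0.7 -1.3] w 13.3
yaw 87.07
top bandY+ -250:139 -242:150 -234:151 -226:150 -218:151 -210:150 -202:151 -194:150 -186:150 -178:150 -170:150 -162:150 -154:151 -146:150 -138:150 -130:150 -122:150 -114:150 -106:150 -98:150 -90:149 -82:149 -74:148 -66:132 -58:60 -50:23 -42:21 -34:20 -26:22 -18:28 -10:39 -2:43 6:45 14:49 22:52 30:54 38:56 46:57 54:58 62:58 70:58 78:57 86:56 94:53 102:50 110:53 118:94 126:114 134:115 142:115 150:114 158:113 166:114 174:114 182:113 190:113 198:114 206:114 214:114 222:120 230:124 238:120 246:119
scene bandY+ -250:154 -242:154 -234:153 -226:153 -218:154 -210:154 -202:155 -194:155 -186:155 -178:155 -170:156 -162:156 -154:156 -146:157 -138:157 -130:157 -122:157 -114:157 -106:157 -98:154 -90:111 -82:37 -74:18 -66:12 -58:9 -50:10 -42:10 -34:9 -26:10 -18:10 -10:15 -2:33 6:78 14:122 22:149 30:153 38:153 46:154 54:154 62:140 70:97 78:83 86:73 94:56 102:50 110:43 118:48 126:56 134:63 142:62 150:74 158:97 166:99 174:105 182:108 190:108 198:105 206:104 214:106 222:107 230:107 238:106 246:109
[[ 379.9 -336.3    3. ]
 [ 377.1 -228.8    3. ]
 [ 485.8 -226.3    3. ]
 [ 488.7 -333.5    3. ]] [ 432.88851658 -281.21730018    3.        ] [np.float64(108.9), np.float64(107.5), np.float64(108.7), np.float64(107.3)]
```

Request:
apply_moves:
  series:
    - [0.005,0,0,0.02,0]
    - [0.005,0,0,0.03,0]
    - [0.005,0,0,0.03,0]
    - [0.005,-0.01,-0.02,0,1]
    - [0.005,-0.016,-0.031,0,1]
    - [0.005,-0.016,-0.031,0,1]
    - [0.005,-0.016,-0.031,0,1]
    - [0.005,-0.016,-0.031,0,0]
    - [0.005,-0.016,-0.031,0,0]
    - [0.005,-0.016,-0.031,0,0]
    - [0.005,-0.016,-0.031,0,0]
    - [0.005,-0.016,-0.031,0,0]

```text
time_s: 27.15
ee_pos: [466.3, -222.5, 186.9]
ee_rot: [-0.031, 3.14, 0.001]
wrist_force: [0.1, -0.9, -1.7]
gripper_width: 13.5
grip_force: 60.1
```

Request:
apply_moves:
  series:
    - [0.005,-0.016,-0.031,0,0]
    - [0.005,-0.013,-0.025,0,0]
    - [0.005,-0.005,-0.009,0,0]
    - [0.005,0,0,0,0]
    - [0.005,0,0,-0.03,0]
    - [0.005,0,0,-0.03,0]
    - [0.005,0,0,-0.015,0]
    - [0.005,0,0,0,0]
    - [0.005,0,0,0,0]

```text
time_s: 27.9
ee_pos: [433.5, -285.0, 111.2]
ee_rot: [0.033, -3.14, -0.001]
wrist_force: [-0.8, -0.1, -0.1]
gripper_width: 13.2
grip_force: 60.1
```

```bash
python3 tr.py
```

```text
TCP [ 433.5 -285.   111.2] track x -373.9 y 154.5 F [-0.8 -0.1 -0.1] w 13.2
yaw 91.2
```

Request:
apply_moves:
  series:
    - [0.005,-0.001,-0.003,-0.008,0]
    - [0.005,0,0,-0.004,0]
    - [0.005,0,0,-0.003,0]
    - [0.005,0,0,-0.001,0]
    - [0.005,0,0,0,0]
    - [0.005,0,0,0,0]

```text
time_s: 28.4
ee_pos: [432.1, -289.8, 95.9]
ee_rot: [-0.029, 3.141, -0.0]
wrist_force: [-0.6, -0.5, -1.7]
gripper_width: 13.3
grip_force: 59.9
```

```bash
python3 tr.py
```

```text
TCP [ 432.1 -289.8   95.9] track x -378.7 y 155.6 F [-0.6 -0.5 -1.7] w 13.3
yaw 91.06
```

Lower until contact, then release gradually.

Request:
apply_moves:
  series:
    - [0.005,0,0.0015,-0.001,0]
    - [0.005,0,0,-0.001,0]
    - [0.005,0,0,0,0]
    - [0.005,0,0,0,0]
    - [0.005,0,0,0,0]

```text
time_s: 28.82
ee_pos: [431.9, -288.2, 93.6]
ee_rot: [0.029, -3.141, -0.0]
wrist_force: [-0.1, -0.4, -1.1]
gripper_width: 13.0
grip_force: 60.1
```

```bash
python3 tr.py
```

```text
TCP [ 431.9 -288.2   93.6] track x -377.1 y 155.9 F [-0.1 -0.4 -1.1] w 13.0
yaw 91.07
```

Request:
apply_moves:
  series:
    - [0.005,0,0,-0.001,0]
    - [0.005,0,0,0,0]
    - [0.015,0,0,0,0]
    - [0.018,0,0,0,0]
    - [0.025,0,0,0,0]
    - [0.035,0,0,0,0]
    - [0.045,0,0,0,0]
    - [0.045,0,0,0,0]
    - [0.045,0,0,0.03,0]
    - [0.045,0,0,0.03,0]
    - [0.045,0,0,0.03,0]
    - [0.045,0,0,0,0]

```text
time_s: 29.82
ee_pos: [434.7, -290.4, 188.0]
ee_rot: [-0.029, 3.133, -0.005]
wrist_force: [-0.3, -0.6, 0.1]
gripper_width: 44.6
grip_force: 0.0
```

```bash
cat > pad.py <<'E'
from h import *
import sys
# paddle: dark blob inside the mat neighbourhood, scored against rendered silhouette (scene camera)
from scipy.optimize import least_squares
c=snap('scene','sp'+sys.argv[1]); h=cv2.cvtColor(c['color'],cv2.COLOR_RGB2GRAY)
def box(x0,x1,y0,y1,z0,z1): return [(x,y,z) for x in(x0,x1) for y in(y0,y1) for z in(z0,z1)]
parts=[box(-30,30,-33,33,0,6),box(26,30,-33,33,0,40),box(-13,1,-14,14,0,105)]
def sil(p):
    m=np.zeros(h.shape,np.uint8);C,N=np.cos(p[2]),np.sin(p[2])
    for b in parts:
        q=np.array([w2px(c,[p[0]+C*x-N*y,p[1]+N*x+C*y,3+z]) for x,y,z in b],np.float32)
        cv2.fillConvexPoly(m,cv2.convexHull(q).astype(np.int32),1)
    return m
ROI=np.zeros(h.shape,np.uint8); u,v=w2px(c,[432,-283,40]).astype(int); ROI[v-55:v+50,u-50:u+50]=1
dark=((h<35)&(ROI>0)).astype(np.uint8)
best=max(((lambda a:(a&dark).sum()/max(1,(a|dark).sum()))(sil((x,y,np.radians(t)))),x,y,t) for x in range(418,448,2) for y in range(-298,-268,2) for t in (81,86,91,96,101))
print('paddle IoU,x,y,yaw',best,'n',dark.sum())
E
python3 pad.py 1; python3 tr.py 14|grep -v mid
```

```text
paddle IoU,x,y,yaw (np.float64(0.7166149068322981), 434, -282, 86) n 1112
TCP [ 433.8 -289.3  185.5] track x -378.2 y 154.0 F [-0.2  0.7 -0.5] w 45.2
yaw 91.08
top bandY+ -250:137 -242:148 -234:148 -226:148 -218:148 -210:148 -202:148 -194:148 -186:148 -178:148 -170:148 -162:148 -154:148 -146:148 -138:148 -130:148 -122:148 -114:148 -106:148 -98:147 -90:147 -82:147 -74:147 -66:143 -58:114 -50:130 -42:144 -34:144 -26:144 -18:143 -10:143 -2:142 6:142 14:142 22:141 30:141 38:141 46:141 54:141 62:141 70:140 78:140 86:134 94:103 102:119 110:122 118:114 126:113 134:113 142:113 150:112 158:112 166:112 174:112 182:111 190:111 198:111 206:112 214:112 222:118 230:122 238:118 246:117
scene bandY+ -250:161 -242:161 -234:160 -226:160 -218:147 -210:79 -202:20 -194:19 -186:19 -178:21 -170:62 -162:64 -154:36 -146:32 -138:20 -130:18 -122:19 -114:19 -106:19 -98:19 -90:18 -82:18 -74:17 -66:17 -58:21 -50:41 -42:54 -34:36 -26:47 -18:77 -10:107 -2:132 6:152 14:159 22:160 30:160 38:161 46:161 54:161 62:147 70:102 78:88 86:77 94:59 102:53 110:45 118:52 126:60 134:67 142:66 150:79 158:102 166:105 174:110 182:113 190:113 198:110 206:109 214:111 222:112 230:113 238:112 246:114
```

```bash
python3 -c "
from h import *
a=np.radians(87.);O=np.array([607.3,80.3]);c=load('w4');T=load('top0')
inv=lambda p:np.array([(p[:2]-O)@[np.cos(a),np.sin(a)],(p[:2]-O)@[-np.sin(a),np.cos(a)]])
for C,q,z in [(c,(552,328),88),(c,(521,297),48),(T,(170+283/3.4,160+42/3.4),80),(T,(170+367/3.4,160+45/3.4),37),(T,(170+221/3.4,160+155/3.4),108)]:
    p=px2w(C,*q,z);t=inv(p);print(p.round(1),t.round(1),'r',np.hypot(72-t[0],t[1]+54).round(1),'th',np.arctan2(72-t[0],t[1]+54).round(3))
S=load('sp1')
W=lambda th,r,z:[*(O+np.array([[np.cos(a),-np.sin(a)],[np.sin(a),np.cos(a)]])@[72-r*np.sin(th),-54+r*np.cos(th)]),z]
for th in (1.4,1.5,1.57,1.65,1.75): print(th,w2px(S,W(th,52,88)).round(1),w2px(S,W(th,128,37)).round(1),w2px(c,W(th,52,88)).round(1))
h=cv2.imread('pics/sp1.png')
"
```

```text
[664.1  93.7  88. ] [ 16.3 -56. ] r 55.7 th 1.607
[667.6  96.9  48. ] [ 19.7 -59.3] r 52.6 th 1.672
[663.2  94.1  80. ] [ 16.7 -55.1] r 55.3 th 1.591
[668.6  19.5  37. ] [-57.5 -64.4] r 130.0 th 1.651
[553.4 142.7 108. ] [59.5 57.1] r 111.8 th 0.112
1.4 [293.4 165.5] [302.3 192.6] [562.7 312.5]
1.5 [295.  165.2] [306.4 191.6] [560.  319.9]
1.57 [296.1 164.9] [309.1 190.8] [558.7 325.1]
1.65 [297.3 164.5] [312.  189.8] [557.6 330.9]
1.75 [298.7 164. ] [315.4 188.4] [557.1 338. ]
```

```bash
python3 -c "
from workcell import bot
s=bot.read_state();print(s['joint_positions'].round(2),s['ee_rot'])"
```

```text
[-0.32  0.11  0.92  1.89 -0.1   1.19  2.22] [-2.98245359e-02  3.14105426e+00  1.02444462e-03]
```

Request:
apply_moves:
  series:
    - [0.04,0.015,0.025,0,0]
    - [0.04,0.02,0.033,0,0]
    - [0.04,0.02,0.033,0,0]
    - [0.04,0.02,0.033,0,0]
    - [0.04,0.02,0.033,0,0]
    - [0.04,0.02,0.033,0,0]
    - [0.04,0.02,0.033,0,0]
    - [0.04,0.02,0.033,0,0]
    - [0.04,0.02,0.033,0,0]
    - [0.04,0.02,0.033,0,0]
    - [0.04,0.02,0.033,0,0]
    - [0.04,0.015,0.025,0,0]

```text
time_s: 30.97
ee_pos: [661.9, 95.8, 179.7]
ee_rot: [0.034, -3.138, -0.001]
wrist_force: [0.3, 0.1, 0.1]
gripper_width: 40.3
grip_force: 0.0
```

```bash
python3 -c "
from workcell import bot
s=bot.read_state();print(s['joint_positions'].round(2),s['ee_pos'])"; python3 tr.py
```

```text
[-0.66  0.46  0.65  1.51 -0.28  1.27  1.61] [661.91085421  95.81656239 179.71709773]
TCP [661.9  95.8 179.7] track x 18.4 y -53.7 F [0.3 0.1 0.1] w 40.3
yaw 91.23
```

Request:
apply_moves:
  series:
    - [0.04,0,0,0,7]
    - [0.04,0,0,0,7]
    - [0.04,0,0,0,7]
    - [0.04,0,0,0,7]
    - [0.04,0,0,0,7]
    - [0.04,0,0,0,7]
    - [0.04,0,0,0,7]
    - [0.04,0,0,0,7]
    - [0.04,0,0,0,7]
    - [0.04,0,0,0,7]
    - [0.04,0,0,0,7]
    - [0.04,0,0,0,7]

```text
time_s: 31.97
ee_pos: [658.2, 91.7, 171.5]
ee_rot: [1.923, -2.459, -0.013]
wrist_force: [-0.6, 0.0, -2.6]
gripper_width: 40.0
grip_force: 0.0
```

Request:
apply_moves:
  series:
    - [0.04,0.004,0.001,-0.01,3]
    - [0.04,0,0,0,0]
    - [0.04,0,0,0,0]
    - [0.04,0,0,0,0]

```text
time_s: 32.3
ee_pos: [662.9, 90.4, 162.2]
ee_rot: [1.977, -2.415, -0.012]
wrist_force: [-0.1, 0.4, 0.1]
gripper_width: 40.2
grip_force: 0.0
```

```bash
python3 tr.py; python3 -c "
from h import *
c=snap('wrist','w15')
a=np.radians(87.);O=np.array([607.3,80.3])
W=lambda th,r,z:[*(O+np.array([[np.cos(a),-np.sin(a)],[np.sin(a),np.cos(a)]])@[72-r*np.sin(th),-54+r*np.cos(th)]),z]
for th in (1.57,1.64): print(w2px(c,W(th,52,88)).round(),w2px(c,W(th,52,48)).round())
g=cv2.cvtColor(c['color'],cv2.COLOR_RGB2GRAY); g=cv2.resize(g[150:330,200:440],(60,45),interpolation=cv2.INTER_AREA)
ch='@%#*+=-:. '
print('\n'.join(''.join(ch[min(9,v//18)] for v in r) for r in g))"
```

```text
TCP [662.9  90.4 162.2] track x 13.0 y -54.9 F [-0.1  0.4  0.1] w 40.2
yaw 168.61
[324. 237.] [322. 216.]
[318. 238.] [317. 217.]
  :-=-                 ..:    -    .-============-====---==+
  ::=+.                  =    : .--==============-====---==+
   =++-                 .-  .:--======================--=-=+
   -++=                 .:-:---=======================-==-=+
   .+++:                :.=----========================-=-==
    =++=           .:--:- =----========================-=-==
    :+++:        .:-------+----========================-=-==
     =++=      .---------=+=---========================-=-==
 .::.:+++.  .:-----------===----=======================-=-==
:.    =++-.:=-------------=+----==================-====-=-==
      -+++==--------------=+=---=======================-=-==
      .+++==--------------===---=======================-=-==
       -++=---------------==+---=========================-==
       .+++=---------------=+---==================-======-==
  ::    =++=---------------+*+---=================-======--=
  --    .+++--------------+###+--=================-====
[... 1074 characters left out ...]
+##*+=-:-=+%%%%+++*%%%+====--
       =%%%+++*%%%%-           :###*=====+%%%%*+++%%%#====-=
      .%%%#+++#%%%%:           .*#*++====+%%%%#+++#%%%+===--
    .+%%%%%%*=*%%%%.            -+++..====%%%%#=*%%%%%%#====
   .#%%%%%%%%+*%%%#             :+++  ====%%%%*+%%%%%%%%%###
   +%%%%%%%%%#%%%%*             .+++. -===#%%%%#%%%%%%%%%#--
  :#%%%%%%%%%%%%%%-              ===: -=+=*%%%%%%%%%%%%%%%=:
*#%%%%%%%%%%%%%%%%.                :-.-==--%%%%%%%%%%%%%%%%%
%%%%%%%%%%%%%%%%%%                 .-......%%%%%%%%%%%%%%%%%
%%%%%%%%%%%%%%%%%*                  ---..:.*%%%%%%%%%%%%%%%%
%%%%%%%%%%%%%%%%%=                 .-++....=%%%%%%%%%%%%%%%%
%%%%%%%%%%%%%%%%%:                 .=::....-%%%%%%%%%%%%%%%%
```

```bash
python3 -c "
from h import *
c=load('w15');a=np.radians(87.);O=np.array([607.3,80.3])
for q in [(312,236),(309,236),(312,234)]:
    p=px2w(c,*q,88)[:2]-O;t=[p@[np.cos(a),np.sin(a)],p@[-np.sin(a),np.cos(a)]]
    print((p+O).round(1),np.round(t,1),np.hypot(72-t[0],t[1]+54).round(1),np.arctan2(72-t[0],t[1]+54).round(3))"
```

```text
[669.   95.1] [ 18.  -60.8] 54.4 1.696
[670.7  94.8] [ 17.8 -62.6] 54.9 1.728
[668.7  93.9] [ 16.8 -60.6] 55.6 1.69
```

Request:
apply_moves:
  series:
    - [0.04,0.0055,0.006,-0.02,5]
    - [0.04,0,0,-0.02,5]
    - [0.04,0,0,-0.02,0]
    - [0.04,0,0,-0.018,0]
    - [0.04,0,0,0,0]
    - [0.04,0,0,0,0]
    - [0.04,0,0,0,0]

```text
time_s: 32.93
ee_pos: [667.5, 97.0, 91.3]
ee_rot: [2.148, -2.26, -0.006]
wrist_force: [0.0, 0.1, 0.5]
gripper_width: 40.3
grip_force: 0.0
```

```bash
python3 tr.py
```

```text
TCP [667.5  97.   91.3] track x 19.9 y -59.2 F [0.  0.1 0.5] w 40.3
yaw 177.11
```

Request:
apply_moves:
  series:
    - [0.04,0,0,-0.007,0]
    - [0.04,0,0,0,0]
    - [0.03,0,0,0,0]
    - [0.02,0,0,0,0]
    - [0.012,0,0,0,0]
    - [0.012,0,0,0,0]
    - [0.012,0,0,0,0]
  grip_force: 20

```text
time_s: 33.52
ee_pos: [667.3, 96.7, 84.0]
ee_rot: [2.149, -2.261, -0.008]
wrist_force: [-0.4, 0.1, 1.3]
gripper_width: 12.9
grip_force: 19.5
```

```bash
python3 tr.py
```

```text
TCP [667.3  96.7  84. ] track x 19.5 y -59.0 F [-0.4  0.1  1.3] w 12.9
yaw 177.08
```

```bash
python3 -c "
import numpy as np
a=np.radians(87.)
th=np.linspace(1.667,0,19);k=np.c_[72-52*np.sin(th),-54+52*np.cos(th)]
d=np.diff(k,axis=0)@np.array([[np.cos(a),-np.sin(a)],[np.sin(a),np.cos(a)]]).T
print([[0.012,*(r/1000).round(4).tolist(),0,-5.3] for r in d])"
```

```text
[[0.012, -0.0048, 0.0, 0, -5.3], [0.012, -0.0048, 0.0005, 0, -5.3], [0.012, -0.0047, 0.0009, 0, -5.3], [0.012, -0.0046, 0.0013, 0, -5.3], [0.012, -0.0045, 0.0018, 0, -5.3], [0.012, -0.0043, 0.0022, 0, -5.3], [0.012, -0.0041, 0.0025, 0, -5.3], [0.012, -0.0038, 0.0029, 0, -5.3], [0.012, -0.0035, 0.0033, 0, -5.3], [0.012, -0.0032, 0.0036, 0, -5.3], [0.012, -0.0029, 0.0039, 0, -5.3], [0.012, -0.0025, 0.0041, 0, -5.3], [0.012, -0.0021, 0.0043, 0, -5.3], [0.012, -0.0017, 0.0045, 0, -5.3], [0.012, -0.0013, 0.0046, 0, -5.3], [0.012, -0.0009, 0.0047, 0, -5.3], [0.012, -0.0004, 0.0048, 0, -5.3], [0.012, 0.0, 0.0048, 0, -5.3]]
```

Request:
apply_moves:
  series:
    - [0.012,-0.0048,0,0.001,-5]
    - [0.012,-0.0048,0.0005,0,-5]
    - [0.012,-0.0047,0.001,0,-5]
    - [0.012,-0.0046,0.0013,0,-5]
    - [0.012,-0.0045,0.0018,0,-5]
    - [0.012,-0.0043,0.0022,0,-5]
    - [0.012,0,0,0,0]
    - [0.012,0,0,0,0]

```text
time_s: 34.18
ee_pos: [639.2, 103.3, 84.1]
ee_rot: [1.494, -2.739, -0.018]
wrist_force: [1.3, 0.3, -3.2]
gripper_width: 13.1
grip_force: 19.9
```

```bash
python3 tr.py
```

```text
TCP [639.2 103.3  84.1] track x 24.7 y -30.6 F [ 1.3  0.3 -3.2] w 13.1
yaw 147.23
```

Request:
apply_moves:
  series:
    - [0.012,-0.0041,0.0025,0,-5]
    - [0.012,-0.0038,0.003,0,-5]
    - [0.012,-0.0035,0.0033,0,-5]
    - [0.012,-0.0032,0.0036,0,-5]
    - [0.012,-0.0029,0.0039,0,-5]
    - [0.012,-0.0025,0.0041,0,-5]
    - [0.012,0,0,0,0]
    - [0.012,0,0,0,0]

```text
time_s: 34.85
ee_pos: [619.1, 123.4, 84.1]
ee_rot: [0.737, -3.035, -0.025]
wrist_force: [0.3, -0.9, -3.5]
gripper_width: 13.2
grip_force: 19.8
```

```bash
python3 tr.py
```

```text
TCP [619.1 123.4  84.1] track x 43.6 y -9.5 F [ 0.3 -0.9 -3.5] w 13.2
yaw 117.3
```

Request:
apply_moves:
  series:
    - [0.012,-0.0021,0.0043,0,-5]
    - [0.012,-0.0017,0.0045,0,-5]
    - [0.012,-0.0013,0.0046,0,-5]
    - [0.012,-0.0009,0.0047,0,-5]
    - [0.012,-0.0004,0.0048,0,-5]
    - [0.012,0,0.003,0,-4]
    - [0.012,0,0,0,0]
    - [0.012,0,0,0,0]

```text
time_s: 35.52
ee_pos: [612.4, 149.1, 84.1]
ee_rot: [-0.046, -3.127, -0.031]
wrist_force: [0.8, -1.3, -3.4]
gripper_width: 13.3
grip_force: 19.9
```

```bash
python3 tr.py
```

```text
TCP [612.4 149.1  84.1] track x 69.0 y -1.5 F [ 0.8 -1.3 -3.4] w 13.3
yaw 88.3
```

Push slowly to the stop, watching force.

Request:
apply_moves:
  series:
    - [0.012,0,0.0015,0,0]
    - [0.012,0,0.0015,0,0]
    - [0.012,0,0,0,0]
    - [0.012,0,0,0,0]

```text
time_s: 35.85
ee_pos: [612.2, 151.9, 84.1]
ee_rot: [-0.052, -3.127, -0.03]
wrist_force: [-1.7, -3.8, -1.0]
gripper_width: 13.4
grip_force: 19.9
```

Request:
apply_moves:
  series:
    - [0.012,0,0.0015,0,0]
    - [0.012,0,0,0,0]
    - [0.012,0,0,0,0]

```text
time_s: 36.1
ee_pos: [612.1, 152.3, 84.0]
ee_rot: [-0.052, -3.126, -0.028]
wrist_force: [-3.2, -6.5, 0.2]
gripper_width: 13.2
grip_force: 19.9
```

```bash
python3 tr.py
```

```text
TCP [612.1 152.3  84. ] track x 72.1 y -1.0 F [-3.2 -6.5  0.2] w 13.2
yaw 88.08
```

Request:
apply_moves:
  series:
    - [0.012,0,0.0015,0,0]
    - [0.012,0,0,0,0]
    - [0.018,0,0,0,0]
    - [0.025,0,0,0,0]
    - [0.03,0,0,0,0]
    - [0.03,0,0,0.03,0]
    - [0.03,0,0,0.03,0]
    - [0.03,0,0,0.03,0]
    - [0,-0.02,-0.003,0,0]
    - [0,-0.02,-0.003,0,0]
    - [0,-0.016,-0.005,0,0]
    - [0,0,0,0,0]

```text
time_s: 37.1
ee_pos: [554.9, 146.3, 175.6]
ee_rot: [-0.048, -3.129, -0.033]
wrist_force: [0.5, 0.0, -0.9]
gripper_width: 0.2
grip_force: 0.0
```

```bash
python3 tr.py; python3 -c "
from h import *
c=snap('wrist','w16');a=np.radians(87.);O=np.array([607.3,80.3]);R=np.array([[np.cos(a),-np.sin(a)],[np.sin(a),np.cos(a)]])
P=lambda x,y,z:w2px(c,[*(O+R@[x,y]),z]).round()
print('pin head',P(60,54,108),P(72,54,108),P(60,66,108),'knob',P(72,-2,88),'strap end',P(72,74,48),'block',P(81,66,68))
g=cv2.cvtColor(c['color'],cv2.COLOR_RGB2GRAY); g=cv2.resize(g[60:300,200:480],(70,48),interpolation=cv2.INTER_AREA)
ch='@%#*+=-:. '
print('\n'.join(''.join(ch[min(9,v//18)] for v in r) for r in g))"
```

```text
TCP [554.9 146.3 175.6] track x 63.2 y 55.7 F [ 0.5  0.  -0.9] w 0.2
yaw 88.25
pin head [315. 232.] [335. 232.] [315. 212.] knob [331. 299.] strap end [331. 177.] block [346. 195.]
---*****************************+:----------=-------==-----:          
-=-=****************************+-----------=-------==-----:          
====+****************************+----------+-------+------.          
......=+++++++++++***************+-----------=------==-----.          
      :========================+++::-----============------           
       ===========================:             .......:--.           
       .==========================-                                   
        :==========================.                                  
        .==========================-                                  
         -==========================:                                 
          ==========================-                                 
          .==========================.                                
           -=========================-                             
[... 1788 characters left out ...]
              -==+++*%#+++=====:.............................
      ..................==+++#%#+++=====:.............................
     .................:*%%*++#%#++*%%#+=:.............................
                  .   *%%%*++#%#++*%%%%=..........................:...
......................%%%%*++#%#+++%%%%=..........................:...
      ...............-%%%%+++#%#+++%%%%+..............................
     . ..............+%%%%+++#%#+++#%%%*..............................
  . .................*%%%#+++#%#+++#%%%#...............:.........:....
================----=%%%%%%#+#%#+#%%%%%%-...:.........::.........:....
--------=+==-------+%%%%%%%%%#%##%%%%%%%%=::::...::-::::.........:::..
```

Request:
apply_moves:
  series:
    - [0,0,-0.0035,-0.02,0]
    - [0,0,0,-0.015,0]
    - [0,0,0,-0.007,0]
    - [0,0,0,-0.005,0]
    - [0,0,0,-0.005,0]
    - [0,0,0,-0.004,0]
    - [0,0,0,-0.004,0]
    - [0,0,0,0,0]
    - [0,0,0,0,0]

```text
time_s: 37.9
ee_pos: [557.1, 141.3, 114.6]
ee_rot: [-0.052, -3.129, -0.032]
wrist_force: [-0.1, 0.7, -0.3]
gripper_width: 0.1
grip_force: 0.0
```

```bash
python3 tr.py
```

```text
TCP [557.1 141.3 114.6] track x 58.3 y 53.3 F [-0.1  0.7 -0.3] w 0.1
yaw 88.1
```

Request:
apply_moves:
  series:
    - [0,0,0,-0.004,0]
    - [0,0,0,-0.004,0]

```text
time_s: 38.07
ee_pos: [557.5, 141.3, 106.9]
ee_rot: [-0.052, -3.13, -0.032]
wrist_force: [1.3, 0.6, 2.0]
gripper_width: 0.0
grip_force: 1.0
```

Request:
apply_moves:
  series:
    - [0,0,0,-0.003,0]
    - [0,0,0,-0.003,0]

```text
time_s: 38.23
ee_pos: [557.5, 141.3, 100.5]
ee_rot: [-0.052, -3.13, -0.033]
wrist_force: [1.1, 0.2, 2.4]
gripper_width: 0.1
grip_force: 0.9
```

Request:
apply_moves:
  series:
    - [0,0,0,-0.0015,0]
    - [0,0,0,0,0]

```text
time_s: 38.4
ee_pos: [556.7, 141.1, 98.5]
ee_rot: [-0.052, -3.128, -0.032]
wrist_force: [0.2, 0.2, 0.4]
gripper_width: 0.1
grip_force: 0.1
```

Pushing with ~2 N, as expected; continue to the stop.

Request:
apply_moves:
  series:
    - [0,0,0,-0.0015,0]
    - [0,0,0,-0.0015,0]

```text
time_s: 38.57
ee_pos: [556.8, 141.2, 97.5]
ee_rot: [-0.052, -3.128, -0.031]
wrist_force: [-5.5, -3.6, 20.3]
gripper_width: -0.2
grip_force: 9.9
```

Request:
apply_moves:
  series:
    - [0,0,0,-0.0015,0]
    - [0,0,0,0,0]

```text
time_s: 38.73
ee_pos: [556.8, 141.2, 97.5]
ee_rot: [-0.052, -3.128, -0.03]
wrist_force: [-6.7, -2.2, 19.1]
gripper_width: 0.1
grip_force: 9.8
```

Request:
apply_moves:
  series:
    - [0,0,0,-0.001,0]
    - [0,0,0,0,0]

```text
time_s: 38.9
ee_pos: [556.8, 141.2, 97.4]
ee_rot: [-0.052, -3.129, -0.03]
wrist_force: [-9.3, -3.2, 24.4]
gripper_width: 0.1
grip_force: 12.3
```

Request:
apply_moves:
  series:
    - [0,0,0,0.01,0]
    - [0,0,0,0.02,0]
    - [0,0,0,0.03,0]
    - [0,0,0,0.03,0]
    - [0,0,0,0.02,0]
    - [0,0,0,0,0]
    - [0,0,0,0,0]
    - [0,0,0,0,0]

```text
time_s: 39.57
ee_pos: [556.0, 141.0, 202.2]
ee_rot: [-0.052, -3.126, -0.031]
wrist_force: [0.3, -0.6, -0.1]
gripper_width: -0.2
grip_force: 0.0
```

```bash
python3 tr.py 17|grep -v -e scene -e mid; python3 pad.py 2; python3 -c "
from h import *
c=snap('wrist','w17');a=np.radians(87.);O=np.array([607.3,80.3]);R=np.array([[np.cos(a),-np.sin(a)],[np.sin(a),np.cos(a)]])
P=lambda x,y,z:w2px(c,[*(O+R@[x,y]),z]).round()
print('pin head down',P(60,54,78),P(60,54,108),'knob',P(72,-2,88),'can floor',P(110,0,30))
g=cv2.cvtColor(c['color'],cv2.COLOR_RGB2GRAY); g=cv2.resize(g[100:330,240:640],(100,46),interpolation=cv2.INTER_AREA)
ch='@%#*+=-:. '
print('\n'.join(''.join(ch[min(9,v//18)] for v in r) for r in g))"
```

```text
TCP [556.  141.  202.2] track x 57.9 y 54.4 F [ 0.3 -0.6 -0.1] w -0.2
yaw 88.09
top bandY+ -250:140 -242:151 -234:151 -226:152 -218:151 -210:151 -202:151 -194:151 -186:151 -178:151 -170:151 -162:151 -154:151 -146:151 -138:151 -130:151 -122:151 -114:151 -106:151 -98:150 -90:150 -82:150 -74:150 -66:146 -58:116 -50:133 -42:148 -34:147 -26:147 -18:146 -10:146 -2:144 6:126 14:110 22:102 30:81 38:56 46:49 54:48 62:39 70:24 78:13 86:15 94:24 102:28 110:27 118:28 126:32 134:56 142:75 150:76 158:69 166:59 174:59 182:60 190:60 198:61 206:61 214:61 222:60 230:61 238:62 246:60
paddle IoU,x,y,yaw (np.float64(0.8116071428571429), 432, -284, 101) n 910
pin head down [322. 204.] [323. 216.] knob [337. 279.] can floor [375. 247.]
 ========================-                                                            .:-====--:::..
 .========================.                                                      .:-====-::::..:::--
  -========================                                                   :=++=-::::..:::-------
  .========================:                                              
[... 3557 characters left out ...]
    
..       :%%%%%%%%%#%##%%%%%%%%=::::::::--:::::::::::::::::::::::::::::::.        .######+          
%%*:    .*%%%%%%%%%%%%%%%%%%%%%#:::::-#%%%%#*-:::::::::::::::::::::::::::.        :######=          
%%%#.:-+#%%%%%%%%%%%%%%%%%%%%%%%%*=-:#%%%%%%%%#=:::::::::::::::::::::::--.        =######:          
%%%%%%%%%%%%%%%%%%%%%%%%%%%%%%%%%%%%%%%%%%%%%%%%%+.       .        .. .=+.        +######           
%%%%%%%%%%%%%%%%%%%%%%%%%%%%%%%%%%%%%%%%%%%%%%%%%%%*-.                            *#####+           
%%%%%%%%%%%%%%%%%%%%%%%%%%%%%%%%%%%%%%%%%%%%%%%%%%%%%#=.                         :######-           
%%%%%%%%%%%%%%%%%%%%%%%%%%%%%%%%%%%%%%%%%%%%%%%%%%%%%%%%+:                       -######:
```

Request:
apply_moves:
  series:
    - [0,0,0,0.02,0]
    - [0,0,0,0.03,0]
    - [0,-0.02,0.035,0,0]
    - [0,-0.02,0.035,0,0]
    - [0,-0.02,0.035,0,0]
    - [0,-0.02,0.035,0,0]
    - [0,-0.02,0.035,0,0]
    - [0,-0.02,0.035,0,0]
    - [0,-0.02,0.035,0,0]
    - [0,-0.02,0.035,0,0]
    - [0,-0.02,0.035,0,0]
    - [0,-0.02,0.035,0,0]

```text
time_s: 40.77
ee_pos: [355.6, 492.4, 252.8]
ee_rot: [-0.053, -3.128, -0.031]
wrist_force: [0.6, 1.0, -0.4]
gripper_width: -0.0
grip_force: 0.0
```

```bash
python3 tr.py 18|grep -v -e scene ; python3 pad.py 3; python3 -c "
from h import *
c=load('t18')
ch='@%#*+=-:. '
def show(src,z,pts,s):
    g=cv2.cvtColor(c['color'],cv2.COLOR_RGB2GRAY); q=np.float32([w2px(c,[*p,z]) for p in pts]); w,h=s
    m=cv2.warpPerspective(g,cv2.getPerspectiveTransform(q,np.float32([[0,0],[w,0],[w,h],[0,h]])),s)
    print('\n'.join(''.join(ch[min(9,v//16)] for v in r) for r in m))
# mat, cols = +y->-y over 120mm (2mm), rows +x->-x (4mm)
show(c,3,[(492.5,-222),(492.5,-342),(372.5,-342),(372.5,-222)],(60,30))
a=np.radians(87.);O=np.array([607.3,80.3]);R=np.array([[np.cos(a),-np.sin(a)],[np.sin(a),np.cos(a)]])
print()
# track: x 40..255 (cols 2.5mm), y +80..-80 rows (5 mm), z 45
show(c,45,[O+R@np.array(p) for p in [(40,80),(255,80),(255,-80),(40,-80)]],(86,32))"
```

```text
TCP [355.6 492.4 252.8] track x 398.4 y 272.9 F [ 0.6  1.  -0.4] w -0.0
yaw 88.07
top bandY+ -250:134 -242:144 -234:145 -226:145 -218:145 -210:145 -202:145 -194:145 -186:144 -178:144 -170:144 -162:145 -154:145 -146:145 -138:145 -130:144 -122:145 -114:144 -106:144 -98:144 -90:144 -82:143 -74:143 -66:140 -58:111 -50:127 -42:141 -34:141 -26:140 -18:140 -10:139 -2:139 6:138 14:138 22:138 30:138 38:138 46:138 54:137 62:115 70:95 78:130 86:131 94:100 102:116 110:121 118:113 126:112 134:112 142:111 150:110 158:109 166:109 174:109 182:108 190:108 198:108 206:108 214:108 222:113 230:119 238:115 246:114
top mid -250:137 -242:141 -234:142 -226:142 -218:143 -210:142 -202:142 -194:142 -186:142 -178:142 -170:143 -162:143 -154:142 -146:143 -138:143 -130:143 -122:143 -114:142 -106:142 -98:142 -90:142 -82:142 -74:142 -66:140 -58:118 -50:126 -42:140 -34:139 -26:139 -18:138 -10:138 -2:137 6:137 14:136 22:136 30:136 38:136 46:136 54:135 62:107 70:62 78:86 86:114 94:102 102:115 110:122 118:120 126:121 134:122 142:120 150:118 158:119 166:120 174:120 182:119 190:118 198:118 206:119 214:119 222:118 230:119 
[... 4004 characters left out ...]
::::
:::::::::--=======---------::::::::::::::::::::::::::::::::::::::::::::::::::::::---::
......::-=++===+==-::::::---:::::::::::::::::::::::::::::::::::::::::::::::::::::----:
.......:-=+++++*++===--::::::::::::....:::::::::::::::....::::::::.........:::::::::::
........::-==++++=====-::::::..........::::::::::.....................................
...........:::::::::::::::..............::............................................
.............................:...:....................................................
............................:.........................................................
......................................................................................
```

```bash
python3 -c "
from workcell import bot
print(bot.sign_off())"
```

```text
the job is handed in; nothing more can be done
None
```

I handed the job in at about 41 s. All three canisters were rolled into the magazine with the paddle in one round. The hasp was then swung to its stop and the pin pushed down to its stop. The paddle stands centred on its mat, by the last camera and force readings. The sign-off gave no verdict.

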